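Find the full carton and pass it to the customer

ROBOT

A 7-joint arm with a two-finger parallel gripper is mounted at the origin on the work surface. World frame = base frame: x ahead of the robot, y to its left, z up, the work surface at z = 0. Lengths are in mm, angles in rad, forces in N, time in s.
With the tool pointing down it reaches from about 425 to 950 mm from the base axis. Payload 16.7 kg.
Tool frame: the origin (TCP) lies where the fingers leave the gripper's body, on its centre line; the fingertips stand 97 mm ahead of it and the grasp point (between the pads) lies 78 mm ahead of it; z points along the fingers, y is the direction in which the jaws open and shut (so a half turn about z gives the same grasp; the last joint's range is limited). The gripper opens to 94 mm and grips with 3 to 60 N. Pads are 16 mm wide; open, the fingers measure 119 mm over their backs; the gripper's body (75 mm by 177 mm) begins 78 mm behind the grasp point.
Start: joints at [1.052, 0.426, 0.074, 1.606, -0.034, 1.111, -0.067], TCP at [243.931, -629.348, 302.667] pointing down, gripper open.
Joint ranges: [-2.85, 2.85], [-0.5, 2.14], [-1.23, 1.37], [0.21, 2.46], [-1.02, 4.16], [0.16, 2.05], [-2.73, 2.73]. Speed limits (rad/s): [1.89, 1.89, 2.39, 2.39, 3.01, 3.01, 3.01].

INTERFACE

Orientations are given as a unit quaternion [x, y, z, w].
In Python, from cell import robot, imaging, ticket gives the robot as it stands. The module is installed in compiled form; this text tells all that it offers.
- The arm moves only by the tool drive_tool, never from a script. Its argument "steps" is a list of rows, each a list of 2 entries, a list of its own where there are three numbers: the shift along the tool's x, y, z in cm, then the turn, a rotation vector about the tool's x, y, z in degrees. A call has 1 to 8 rows; each row shifts and turns the pose as measured when the row begins, along the tool's axes as they then stand; what a row does not reach is not made up. A row lasts 1/10 s, in which the tool goes at most 50 mm and 8.59 degrees, less where a joint would pass 70% of its speed; a pose out of reach is approached as far as the arm can. A call is refused whole if a number of a shift passes 5 or a number of a turn 8.59, either way. A call with a gripper value outside its range is refused whole. "jaw" is the opening in per cent of the stroke, from 0 (shut) to 100 (fully open), set as the call begins (left out, the last holds). The fingers move at their own pace and stop on an object; the grip force is fixed at half the most. Time passes only in rows, so rows that do not move let the fingers close. It gives the time, the measured TCP pose, the force and the opening at its end, in the units of the state.
- robot.observe(): the state, without advancing time (a new reading comes with each control period).
- imaging.get_image(name): name is "side" or "top" or "wrist"; returns (picture, depth): 420x560x3 uint8, red, green, blue; 420x560 float32, mm along the optical axis (not along the pixel's ray), 0 where there is no reading.
- imaging.get_calibration(name): a dict with "mtx" (3x3 intrinsics, pixels), "view" (4x4, takes a point from world to camera coordinates). Camera axes: x right, y down, z forward; pixel columns grow to the right and rows downward; lengths in mm; the calibration is good to about 2 mm. A picture is of the moment at which its call begins: read the wrist's pose just before it. get_calibration takes no time and is no camera call; for the wrist camera it gives the pose at the moment of the call.
- ticket.close_job(): hands the job in, once; it reports no verdict.
The state is a dict: "time_s": time; "joint_positions": joint angles; "qvel": joint speeds; "joint_efforts": joint torques, N m; "tcp_pos": TCP position; "ee_rot": TCP orientation; "force": force on the tool from outside, world axes, zero at the start; "torque": the same for the moment, N m; "finger_gap": opening from 0.0 (shut) to 1.0 (fully open).
Only numpy, scipy, OpenCV 4.12 (cv2) and the standard library are available. Lean on these libraries where they do the work, as an engineer would, in place of code of your own. Each camera call takes 0.05 s, during which the arm holds its last target. There are 200 camera calls.

TASK

Only one of the three identical cartons under the clear shelf holds a full bottle; the other two are display dummies. Lift them one after the other from left to right (as the robot sees them), each a good 4 cm clear of the stand, to feel which is heavy; put the light ones back where they stood, stand the heavy one upright in the white hand-over tray, and only then slide the tray fully through to the customer's side. Do not tip the cartons over and leave everything else on the counter where it is.

Things in the scene. Friction and masses are not known exactly. Their poses are not given: they have to be found in the camera images.
- pack_1: Closed white carton 50 x 50 mm, 95 mm tall, the left of three identical ones in a row on the stand, as the robot sees them (greatest y). Origin: centre of its underside; z up, x and y square to its sides. A bottle stands inside. One carton of the three, a different one each time, holds a full bottle and weighs 0.33 to 0.43 kg; the others weigh 0.08 kg. Nothing outside shows it.
- pack_2: Closed white carton 50 x 50 mm, 95 mm tall, the middle of three identical ones in a row on the stand, as the robot sees them (between the others). Origin: centre of its underside; z up, x and y square to its sides. A bottle stands inside. One carton of the three, a different one each time, holds a full bottle and weighs 0.33 to 0.43 kg; the others weigh 0.08 kg. Nothing outside shows it.
- pack_3: Closed white carton 50 x 50 mm, 95 mm tall, the right of three identical ones in a row on the stand, as the robot sees them (least y). Origin: centre of its underside; z up, x and y square to its sides. A bottle stands inside. One carton of the three, a different one each time, holds a full bottle and weighs 0.33 to 0.43 kg; the others weigh 0.08 kg. Nothing outside shows it.
- stand: Fixed display stand. Origin: on the counter, midway along the row of cartons and below their centres; x points away from the robot, y runs along the row to the left, z up. Its base plate, 8 mm thick, 330 mm (y) by 150 mm (x), carries the cartons near y = +100, 0 and -100 mm, turned within 5 degrees of the stand: 50 mm is free between neighbours.
- shelf_edge (a point): Middle of the front lower edge of the stand's fixed clear shelf, 165 mm above the counter; axes as the stand. The shelf covers the rear half of the cartons: 5 to 85 mm beyond the row's centre line, all along; cheeks at both ends; tins on it up to 205 mm. Open above in front of it, so a gripper leaning 25 to 45 degrees back to the robot, closing along y, gets in.
- tray_in (a point): Centre of the inner floor of the hand-over tray, 11 mm above the counter, moving with the tray. x axis: the way the tray slides, away from the robot; y to the left; z up. Tray: white, open-topped, 140 mm (x) by 120 mm (y) outside, walls 4 mm thick and 30 mm above the inner floor.
- tray_grip (a point): Grip point on the tray's upright grey grip, 12 mm below its top; axes as tray_in. The grip is a bar 14 mm (x) by 22 mm (y) on the outside of the tray's near end, 77 mm from the tray's centre; its top is 79 mm above the counter, 38 mm above the tray's rim. Pinch it from above across y, or push its near face.
- tray (a joint): Travel of the hand-over tray along its fixed runway, m: 0 = on the robot's side, 0.10 = fully through, against its stop on the customer's side. About 3 N of friction, no spring: it stays where it is left.
- juice_a: Juice bottle, 60 mm across, 200 mm tall, standing behind the left end of the stand. Not part of the job; leave it alone. Origin: centre of its underside.
- cream_jar: Low white jar, 56 mm across, 45 mm tall, standing between stand and tray. Not part of the job; leave it alone. Origin: centre of its underside.
- pen_cup: Grey cup, 70 mm across, 90 mm tall, standing left of the stand. Not part of the job; leave it alone. Origin: centre of its underside.
- tablet_box: Flat paper box 60 x 110 x 22 mm, lying in front of the stand. Not part of the job; leave it alone. Origin: centre of its underside.
- pill_jar: White jar, 48 mm across, 70 mm tall, standing in front of the stand near its left end. Not part of the job; leave it alone. Origin: centre of its underside.
- stapler: Stapler, 120 x 32 x 40 mm, lying right of the tray. Not part of the job; leave it alone. Origin: centre of its underside.
There are look-alikes about, which are no part of the job. What is shaped like the pack_2 but green is not meant. Leave any yellow look-alike of the pack_3 alone.

How it is judged:
By the outcome, as a careful person would: the job done as asked, in the order asked, and still so for the second after the job is handed in, with the robot touching nothing.
It also fails if it takes over 72 s, if anything falls off the work surface, if the arm or the gripper's body presses on something with over 40 N, if the wrist force passes 120 N, or if a joint passes its speed limit or range.

## Working session

There is one attempt and no reset: what is moved stays moved. The work goes in short steps, Python scripts to look and compute and a tool call to move; the robot and the scene stay as the last step left them, time stands still between calls to the robot, and variables do not carry over. Pictures are saved under pics/ and viewed, about 8 in all and at most 12, crops included, and the job is handed in when it is done.

Besides the shell and the picture viewer there is one more tool, called after ">>>" as name([rows], argument=value, ...), one row to a line, values as JSON. drive_tool: Moves the arm, as the interface text tells. Its arguments: {"type":"object","properties":{"steps":{"type":"array"},"jaw":{"type":"number"}},"required":["steps"]}

```bash
mkdir -p pics
cat > h.py <<'E'
import numpy as np,cv2
from cell import robot,imaging,ticket
def snap(n,tag):
    im,d=imaging.get_image(n); c=imaging.get_calibration(n)
    cv2.imwrite(f'pics/{tag}.png',im[:,:,::-1]); np.savez(f'pics/{tag}.npz',im=im,d=d,K=c['mtx'],V=c['view'])
    return im,d,np.array(c['mtx']),np.array(c['view'])
def cloud(d,K,V):
    v,u=np.indices(d.shape); p=np.stack([(u-K[0,2])*d/K[0,0],(v-K[1,2])*d/K[1,1],d],-1)
    R=V[:3,:3];t=V[:3,3]
    return (p-t)@R
E
python3 - <<'E'
from h import *
for n in('top','side'):
    im,d,K,V=snap(n,n+'0'); print(n,K.round(1).tolist(),V.round(3).tolist())
a=cv2.imread('pics/top0.png');b=cv2.imread('pics/side0.png')
s=robot.observe();print({k:np.round(v,3).tolist() for k,v in s.items()})
E
```

```text
top [[513.4, 0.0, 278.4], [0.0, 513.4, 209.6], [0.0, 0.0, 1.0]] [[-0.029, -1.0, -0.01, -54.366], [-0.997, 0.03, -0.073, 642.619], [0.074, 0.008, -0.997, 1321.808], [0.0, 0.0, 0.0, 1.0]]
side [[401.2, 0.0, 288.8], [0.0, 401.2, 212.1], [0.0, 0.0, 1.0]] [[-0.8, -0.6, -0.0, 429.532], [-0.356, 0.475, -0.805, 367.969], [0.483, -0.644, -0.593, 810.642], [0.0, 0.0, 0.0, 1.0]]
{'time_s': 0.1, 'joint_positions': [1.052, 0.427, 0.074, 1.607, -0.034, 1.111, -0.067], 'qvel': [0.0, -0.002, -0.002, -0.003, -0.0, -0.0, 0.0], 'joint_efforts': [0.005, -93.748, 3.675, -45.504, -0.049, 0.017, 0.0], 'tcp_pos': [243.835, -629.129, 302.076], 'ee_rot': [0.983, 0.184, -0.0, -0.001], 'force': [-0.877, -0.979, -0.407], 'torque': [-0.015, 0.058, 0.011], 'finger_gap': 1.002}
```

View pics/top0.png

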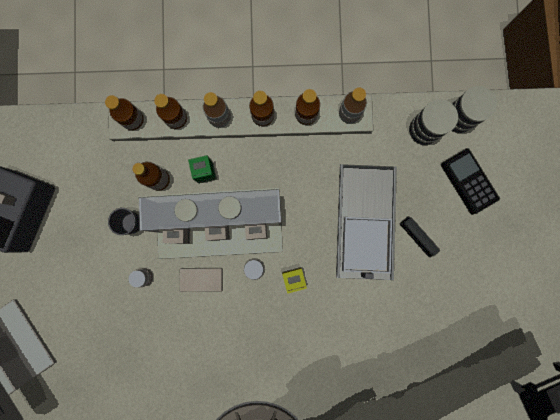

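View pics/side0.png

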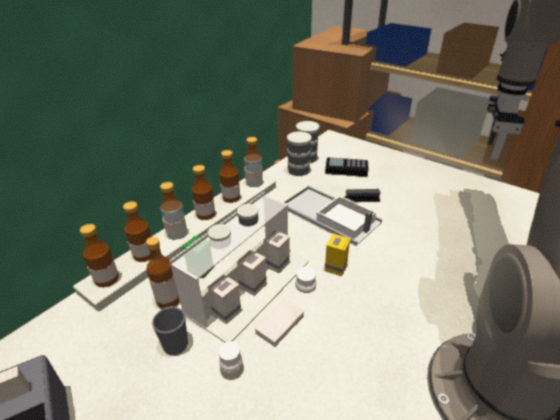

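Candidates in the top view: white cartons at (175,236), (216,233) and (256,231) under the shelf. Look-alikes are green at (201,168), yellow at (293,278), and the white jars at (138,278) and (254,269). The tray is at (367,245) with its grip at (367,275). Next I measure from depth.

Run:
```python
from h import *
z=np.load('pics/top0.npz');P=cloud(z['d'],z['K'],z['V']);im=z['im']
def box(u0,u1,v0,v1,zl,zh,lab):
    m=np.zeros(P.shape[:2],bool);m[v0:v1,u0:u1]=1
    m&=(P[...,2]>zl)&(P[...,2]<zh)&(z['d']>0)
    q=P[m]
    if len(q)<5: print(lab,len(q));return
    r=cv2.minAreaRect(q[:,:2].astype(np.float32))
    print(lab,len(q),'min',np.percentile(q,1,0).round(1),'max',np.percentile(q,99,0).round(1),'rect',np.round(r[0],1),np.round(r[1],1),round(r[2],1))
box(160,192,222,250,90,115,'p1');box(203,232,222,250,90,115,'p2');box(243,270,220,248,90,115,'p3')
box(135,285,185,232,155,180,'shelf');box(135,285,185,232,195,215,'tins')
box(150,290,215,262,4,14,'base')
box(335,400,210,285,5,16,'floor');box(335,400,160,285,34,50,'rim');box(350,385,262,285,65,90,'grip')
box(275,310,260,295,80,110,'yellow');box(180,225,262,295,15,30,'tablet');box(240,270,255,285,25,80,'jarR');box(125,155,265,292,25,80,'jarL');box(100,140,200,240,70,100,'cup')
for v in (195,205,215,222,226,228,230,232,236,240,244): print(v,[P[v,u].round(0).tolist() for u in (175,195,216,256)])
big=cv2.resize(im[180:290,130:400,::-1],None,fx=2.9,fy=2.9,interpolation=cv2.INTER_CUBIC);cv2.imwrite('pics/crop.png',big)
```

```text
p1 300 min [562.3 162.6  95.2] max [596.7 212.4 107.9] rect [580.2 187.6] [50.8 34.9] 88.3
p2 279 min [567.2  59.2  94.8] max [599.1 108.5 108.5] rect [583.2  83.8] [50.2 32.1] 88.7
p3 296 min [566.9 -39.5  96.1] max [601.7   9.7 107.5] rect [584.5 -14.8] [35.9 49.6] 1.3
shelf 3964 min [595.1 -75.2 165.3] max [677.  249.2 178.8] rect [636.5  87.3] [ 80.7 330.3] 1.6
tins 810 min [610.2  14.3 199.1] max [659.5 159.6 209.3] rect [635.   87.5] [ 50.8 151.2] 2.0
base 2356 min [516.  -79.5   4.1] max [604.5 247.8  13.4] rect [570.2  85. ] [368.2 118.8] 88.4
floor 2714 min [ 456.6 -374.4    5.2] max [ 632.9 -223.7   15.7] rect [ 538.5 -301.2] [162.1 193.1] 89.1
rim 361 min [ 469.6 -362.4   34.5] max [ 615.1 -237.1   47.4] rect [ 536.5 -299.4] [121.4 153. ] 86.0
grip 58 min [ 459.4 -304.5   66.4] max [ 472.3 -282.9   82.9] rect [ 465.8 -293.7] [21.9 12.7] 88.4
yellow 423 min [ 432.3 -133.8   84.7] max [487.4 -80.4  99.7] rect [ 459.7 -107.6] [50.2 49.8] 13.3
tablet 973 min [435.3  81.3  15.5] max [495.1 187.9  27.2] rect [464.6 134.7] [108.   60.1] 88.6
jarR 295 min [466.2 -27.2  35.4] max [
[... 577 characters left out ...]
, [605.0, 72.0, 173.0], [603.0, -21.0, 171.0]]
226 [[599.0, 168.0, 168.0], [598.0, 121.0, 169.0], [599.0, 81.0, 104.0], [596.0, -18.0, 101.0]]
228 [[594.0, 168.0, 170.0], [600.0, 148.0, 11.0], [594.0, 82.0, 98.0], [591.0, -18.0, 106.0]]
230 [[592.0, 182.0, 104.0], [594.0, 149.0, 11.0], [589.0, 81.0, 101.0], [586.0, -17.0, 102.0]]
232 [[587.0, 182.0, 103.0], [589.0, 149.0, 8.0], [584.0, 81.0, 104.0], [581.0, -17.0, 103.0]]
236 [[577.0, 182.0, 105.0], [579.0, 150.0, 7.0], [574.0, 81.0, 103.0], [572.0, -17.0, 101.0]]
240 [[568.0, 182.0, 105.0], [568.0, 149.0, 9.0], [566.0, 94.0, 10.0], [563.0, -12.0, 9.0]]
244 [[559.0, 202.0, 10.0], [557.0, 149.0, 9.0], [556.0, 95.0, 3.0], [553.0, -12.0, 12.0]]
```

View pics/crop.png

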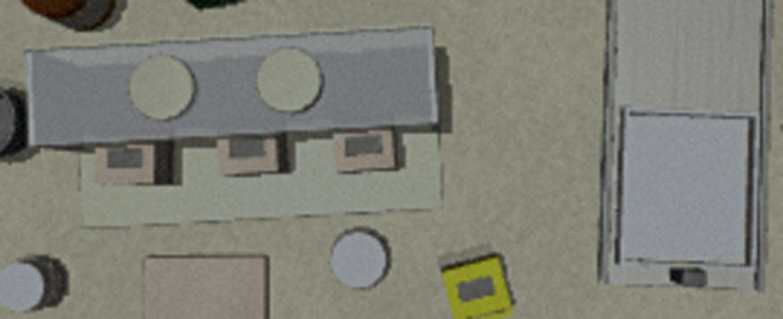

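The three white cartons sit at about (587,187), (592,84) and (592,-15). Tops are at z≈103, which matches 8+95 mm, and spacing is about 100 mm. The crop confirms they are white, with yellow and green apart. The tray centre is about (543,-299), yaw about -4°. I'll use a 30° tilt and start by turning the tool and moving left.

```bash
cat >> h.py <<'E'
from scipy.spatial.transform import Rotation as Ro,Slerp
def tool(t,psi):
    t=np.radians(t); return Ro.from_euler('z',psi,degrees=True)*Ro.from_matrix(np.array([[np.cos(t),0,np.sin(t)],[0,-1,0],[np.sin(t),0,-np.cos(t)]]))
def plan(p1,R1,n,p0=None,R0=None):
    s=robot.observe()
    p0=s['tcp_pos'] if p0 is None else p0; R0=Ro.from_quat(s['ee_rot']) if R0 is None else R0
    p0=np.array(p0,float);p1=np.array(p1,float)
    rv=(R0.inv()*R1).as_rotvec(degrees=True)
    print('rot total',rv.round(1),'shift in start tool cm',(R0.inv().apply(p1-p0)/10).round(2), 'in target tool',(R1.inv().apply(p1-p0)/10).round(2))
    for i in range(n):
        R=R0*Ro.from_rotvec(rv*i/n,degrees=True)
        print([(R.inv().apply(p1-p0)/10/n).round(1).tolist(),(rv/n).round(1).tolist()])
def tcp(g,t,psi): return np.array(g)-tool(t,psi).apply([0,0,78])
def st():
    s=robot.observe(); R=Ro.from_quat(s['ee_rot']); print('t',round(s['time_s'],2),'tcp',np.round(s['tcp_pos'],1),'grasp',(s['tcp_pos']+R.apply([0,0,78])).round(1),'z',R.apply([0,0,1]).round(3),'yaw/x',R.apply([1,0,0]).round(3),'F',np.round(s['force'],2),'gap',round(s['finger_gap'],3))
    print(np.round(s['joint_positions'],2))
E
python3 - <<'E'
from h import *
g=[582,187,60];pre=tcp(g,30,0)-tool(30,0).apply([0,0,130]);print('pre',pre,'grasp tcp',tcp(g,30,0))
w=[430,-250,300]
plan(w,tool(15,0),10);print();plan(pre,tool(30,0),10,w,tool(15,0))
E
```

```text
pre [478.         187.         240.13328399] grasp tcp [543.        187.        127.5499815]
rot total [-2.8 14.8 21.1] shift in start tool cm [ 31.06 -28.62   0.24] in target tool [ 17.93 -37.91   5.02]
[[3.1, -2.9, 0.0], [-0.3, 1.5, 2.1]]
[[3.0, -3.0, 0.1], [-0.3, 1.5, 2.1]]
[[2.9, -3.1, 0.1], [-0.3, 1.5, 2.1]]
[[2.8, -3.2, 0.2], [-0.3, 1.5, 2.1]]
[[2.6, -3.3, 0.3], [-0.3, 1.5, 2.1]]
[[2.5, -3.4, 0.3], [-0.3, 1.5, 2.1]]
[[2.4, -3.5, 0.4], [-0.3, 1.5, 2.1]]
[[2.2, -3.6, 0.4], [-0.3, 1.5, 2.1]]
[[2.1, -3.6, 0.4], [-0.3, 1.5, 2.1]]
[[1.9, -3.7, 0.5], [-0.3, 1.5, 2.1]]

rot total [ 0. 15.  0.] shift in start tool cm [  3.09 -43.7    7.03] in target tool [  1.16 -43.7    7.58]
[[0.3, -4.4, 0.7], [0.0, 1.5, 0.0]]
[[0.3, -4.4, 0.7], [0.0, 1.5, 0.0]]
[[0.3, -4.4, 0.7], [0.0, 1.5, 0.0]]
[[0.3, -4.4, 0.7], [0.0, 1.5, 0.0]]
[[0.2, -4.4, 0.7], [0.0, 1.5, 0.0]]
[[0.2, -4.4, 0.7], [0.0, 1.5, 0.0]]
[[0.2, -4.4, 0.7], [0.0, 1.5, 0.0]]
[[0.2, -4.4, 0.7], [0.0, 1.5, 0.0]]
[[0.2, -4.4, 0.8], [0.0, 1.5, 0.0]]
[[0.1, -4.4, 0.8], [0.0, 1.5, 0.0]]
```

>>> drive_tool([
  [[3.1,-2.9,0],[-0.3,1.5,2.1]],
  [[3.0,-3.0,0],[-0.3,1.5,2.1]],
  [[2.9,-3.1,0],[-0.3,1.5,2.1]],
  [[2.8,-3.2,0],[-0.3,1.5,2.1]],
  [[2.6,-3.3,0],[-0.3,1.5,2.1]],
  [[2.5,-3.4,0],[-0.3,1.5,2.1]],
  [[2.4,-3.5,0],[-0.3,1.5,2.1]],
  [[2.2,-3.6,0],[-0.3,1.5,2.1]],
], jaw=80)

```text
time_s: 0.9
tcp_pos: [392.5, -317.2, 315.1]
ee_rot: [0.994, 0.028, 0.107, -0.001]
force: [0.9, -0.2, -0.1]
finger_gap: 0.803
```

Run:
```python
from h import *
st();plan([478,187,240],tool(30,0),16)
```

```text
t 0.9 tcp [ 392.5 -317.2  315.1] grasp [ 409.1 -316.6  238.9] z [ 0.213  0.008 -0.977] yaw/x [0.975 0.055 0.213] F [ 0.88 -0.22 -0.11] gap 0.803
[ 0.71  0.07 -0.09  2.05 -0.16  0.85 -0.8 ]
rot total [-0.9 17.7  3.1] shift in start tool cm [  9.53 -49.9    9.55] in target tool [  3.65 -50.42  10.77]
[[0.6, -3.1, 0.6], [-0.1, 1.1, 0.2]]
[[0.6, -3.1, 0.6], [-0.1, 1.1, 0.2]]
[[0.6, -3.1, 0.6], [-0.1, 1.1, 0.2]]
[[0.5, -3.1, 0.6], [-0.1, 1.1, 0.2]]
[[0.5, -3.1, 0.6], [-0.1, 1.1, 0.2]]
[[0.5, -3.1, 0.6], [-0.1, 1.1, 0.2]]
[[0.5, -3.1, 0.6], [-0.1, 1.1, 0.2]]
[[0.4, -3.1, 0.6], [-0.1, 1.1, 0.2]]
[[0.4, -3.1, 0.6], [-0.1, 1.1, 0.2]]
[[0.4, -3.1, 0.7], [-0.1, 1.1, 0.2]]
[[0.4, -3.1, 0.7], [-0.1, 1.1, 0.2]]
[[0.3, -3.1, 0.7], [-0.1, 1.1, 0.2]]
[[0.3, -3.1, 0.7], [-0.1, 1.1, 0.2]]
[[0.3, -3.1, 0.7], [-0.1, 1.1, 0.2]]
[[0.3, -3.1, 0.7], [-0.1, 1.1, 0.2]]
[[0.3, -3.1, 0.7], [-0.1, 1.1, 0.2]]
```

>>> drive_tool([
  [[1.5,-3.0,0.3],[-0.1,1.1,0.2]],
  [[1.5,-3.0,0.3],[-0.1,1.1,0.2]],
  [[1.0,-3.2,0.4],[-0.1,1.1,0.2]],
  [[1.0,-3.2,0.4],[-0.1,1.1,0.2]],
  [[0.5,-3.2,0.5],[-0.1,1.1,0.2]],
  [[0.5,-3.2,0.5],[-0.1,1.1,0.2]],
  [[0.5,-3.2,0.5],[-0.1,1.1,0.2]],
  [[0.5,-3.2,0.5],[-0.1,1.1,0.2]],
])

```text
time_s: 1.7
tcp_pos: [460.9, -49.3, 299.4]
ee_rot: [0.982, 0.013, 0.187, 0.002]
force: [0.5, -0.8, -0.1]
finger_gap: 0.8
```

Run:
```python
from h import *
st();plan([478,187,240],tool(30,0),8)
```

```text
t 1.7 tcp [460.9 -49.3 299.4] grasp [489.6 -49.3 226.8] z [ 0.368  0.001 -0.93 ] yaw/x [0.929 0.026 0.368] F [ 0.53 -0.81 -0.05] gap 0.8
[ 0.41 -0.05 -0.43  2.25 -0.03  0.57 -1.55]
rot total [-0.2  8.4  1.5] shift in start tool cm [  0.03 -23.64   6.17] in target tool [ -1.48 -23.63   6.  ]
[[0.0, -3.0, 0.8], [-0.0, 1.0, 0.2]]
[[-0.0, -3.0, 0.8], [-0.0, 1.0, 0.2]]
[[-0.0, -3.0, 0.8], [-0.0, 1.0, 0.2]]
[[-0.1, -3.0, 0.8], [-0.0, 1.0, 0.2]]
[[-0.1, -3.0, 0.8], [-0.0, 1.0, 0.2]]
[[-0.1, -3.0, 0.8], [-0.0, 1.0, 0.2]]
[[-0.1, -3.0, 0.8], [-0.0, 1.0, 0.2]]
[[-0.2, -3.0, 0.8], [-0.0, 1.0, 0.2]]
```

>>> drive_tool([
  [[0,-3.0,0.8],[0,1.0,0.2]],
  [[0,-3.0,0.8],[0,1.0,0.2]],
  [[0,-3.0,0.8],[0,1.0,0.2]],
  [[0,-3.0,0.8],[0,1.0,0.2]],
  [[-0.1,-3.0,0.8],[0,1.0,0.2]],
  [[-0.1,-3.0,0.8],[0,1.0,0.2]],
  [[-0.1,-3.0,0.8],[0,1.0,0.2]],
  [[-0.1,-3.0,0.8],[0,1.0,0.2]],
])

```text
time_s: 2.5
tcp_pos: [476.1, 139.5, 248.5]
ee_rot: [0.971, 0.004, 0.239, 0.0]
force: [0.0, -0.1, -0.1]
finger_gap: 0.804
```

Run:
```python
from h import *
st();plan([543,187,128],tool(30,0),8)
im,d,K,V=snap('wrist','w1')
```

```text
t 2.5 tcp [476.1 139.5 248.5] grasp [512.2 139.6 179.4] z [ 0.464  0.001 -0.886] yaw/x [0.886 0.008 0.464] F [ 0.04 -0.13 -0.11] gap 0.804
[-0.11  0.07 -0.45  2.29  0.68  0.45 -2.68]
rot total [-0.1  2.4  0.5] shift in start tool cm [ 0.37 -4.73 13.79] in target tool [-0.23 -4.75 13.79]
[[0.0, -0.6, 1.7], [-0.0, 0.3, 0.1]]
[[0.0, -0.6, 1.7], [-0.0, 0.3, 0.1]]
[[0.0, -0.6, 1.7], [-0.0, 0.3, 0.1]]
[[0.0, -0.6, 1.7], [-0.0, 0.3, 0.1]]
[[0.0, -0.6, 1.7], [-0.0, 0.3, 0.1]]
[[-0.0, -0.6, 1.7], [-0.0, 0.3, 0.1]]
[[-0.0, -0.6, 1.7], [-0.0, 0.3, 0.1]]
[[-0.0, -0.6, 1.7], [-0.0, 0.3, 0.1]]
```

View pics/w1.png

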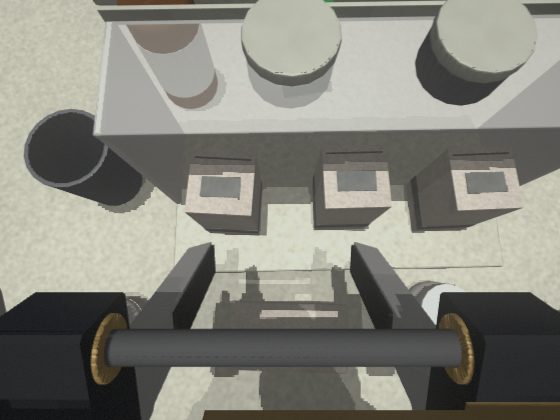

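The wrist view shows the three cartons at (222,195), (353,190) and (483,183) behind the fingers, clear of the shelf edge. Joint 7 is near its limit, so I'll make a half turn of the gripper. First a small test for its sign.

>>> drive_tool([
  [[0,0,0],[0,0,2]],
])

```text
time_s: 2.65
tcp_pos: [475.4, 141.7, 248.1]
ee_rot: [0.971, -0.011, 0.239, -0.004]
force: [-0.2, -0.3, -0.7]
finger_gap: 0.8
```

Run:
```python
from h import *
st()
z=np.load('pics/w1.npz');V=z['V'];c=-V[:3,:3].T@V[:3,3];print('cam',c.round(1))
s=robot.observe();print('cam in tool',Ro.from_quat(s['ee_rot']).inv().apply(c-s['tcp_pos']).round(1))
P=cloud(z['d'],z['K'],z['V'])
for n,(u0,u1,v0,v1) in dict(p1=(180,270,160,225),p2=(310,395,160,220),p3=(440,525,155,215)).items():
    q=P[v0:v1,u0:u1].reshape(-1,3);q=q[(q[:,2]>97)&(q[:,2]<109)]
    r=cv2.minAreaRect(q[:,:2].astype(np.float32));print(n,len(q),np.percentile(q,1,0).round(1),np.percentile(q,99,0).round(1),np.round(r,1) if 0 else (np.round(r[0],1),np.round(r[1],1),round(r[2],1)))
```

```text
t 2.65 tcp [475.4 141.7 248.1] grasp [511.6 141.9 179. ] z [ 0.463  0.003 -0.886] yaw/x [ 0.886 -0.023  0.463] F [-0.24 -0.28 -0.71] gap 0.8
[-0.13  0.07 -0.43  2.29  0.67  0.45 -2.71]
cam [503.3 140.7 355.7]
cam in tool [ 74.5  -0.9 -82.5]
p1 3696 [558.2 162.7  98.6] [601.2 212.4 104.8] (array([581.5, 187.8]), array([50.3, 46.2]), 87.7)
p2 3287 [564.3  59.4  98.2] [602.3 109.  104.8] (array([584.4,  83.9]), array([39.8, 50.5]), 2.0)
p3 3876 [564.1 -39.6  97.6] [607.6  11.1 104.8] (array([587.3, -14.7]), array([46.2, 51.6]), 2.8)
```

>>> drive_tool([
  [[0,0,0],[0,0,-8.5]],
  [[0,0,0],[0,0,-8.5]],
  [[0,0,0],[0,0,-8.5]],
  [[0,0,0],[0,0,-8.5]],
  [[0,0,0],[0,0,-8.5]],
  [[0,0,0],[0,0,-8.5]],
  [[0,0,0],[0,0,-8.5]],
  [[0,0,0],[0,0,-8.5]],
])

```text
time_s: 3.45
tcp_pos: [474.2, 141.2, 248.1]
ee_rot: [0.807, 0.54, 0.199, 0.131]
force: [-0.2, 0.8, -0.2]
finger_gap: 0.796
```

>>> drive_tool([
  [[0,0,0],[0,0,-8.5]],
  [[0,0,0],[0,0,-8.5]],
  [[0,0,0],[0,0,-8.5]],
  [[0,0,0],[0,0,-8.5]],
  [[0,0,0],[0,0,-8.5]],
  [[0,0,0],[0,0,-8.5]],
  [[0,0,0],[0,0,-8.5]],
  [[0,0,0],[0,0,-8.5]],
])

```text
time_s: 4.25
tcp_pos: [473.6, 138.4, 248.4]
ee_rot: [0.362, 0.901, 0.089, 0.221]
force: [-0.6, -0.0, 0.2]
finger_gap: 0.801
```

```bash
cat >> h.py <<'E'
Z=Ro.from_euler('z',180,degrees=True)
def ft(t,psi): return tool(t,psi)*Z
E
python3 - <<'E'
from h import *
st()
plan(tcp([582,187.5,62],30,0)-tool(30,0).apply([0,0,130]),ft(30,0),6)
E
```

```text
t 4.25 tcp [473.6 138.4 248.4] grasp [509.7 138.5 179.2] z [ 0.462  0.001 -0.887] yaw/x [-0.641  0.692 -0.334] F [-0.6  -0.02  0.23] gap 0.801
[ 0.03  0.08 -0.6   2.29  0.7   0.46 -0.32]
rot total [ -0.9  -2.3 -43.8] shift in start tool cm [3.32 3.62 0.76] in target tool [-0.07  4.91  0.76]
[[0.6, 0.6, 0.1], [-0.2, -0.4, -7.3]]
[[0.5, 0.7, 0.1], [-0.2, -0.4, -7.3]]
[[0.4, 0.7, 0.1], [-0.2, -0.4, -7.3]]
[[0.3, 0.8, 0.1], [-0.2, -0.4, -7.3]]
[[0.2, 0.8, 0.1], [-0.2, -0.4, -7.3]]
[[0.1, 0.8, 0.1], [-0.2, -0.4, -7.3]]
```

>>> drive_tool([
  [[0.6,0.6,0.1],[-0.2,-0.4,-7.3]],
  [[0.5,0.7,0.1],[-0.2,-0.4,-7.3]],
  [[0.4,0.7,0.1],[-0.2,-0.4,-7.3]],
  [[0.3,0.8,0.1],[-0.2,-0.4,-7.3]],
  [[0.2,0.8,0.1],[-0.2,-0.4,-7.3]],
  [[0.1,0.8,0.1],[-0.2,-0.4,-7.3]],
  [[0,0,0],[0,0,0]],
])

```text
time_s: 4.95
tcp_pos: [476.1, 187.4, 243.2]
ee_rot: [-0.017, 0.965, -0.003, 0.261]
force: [0.1, 0.2, 0.2]
finger_gap: 0.799
```

Run:
```python
from h import *
st()
plan(tcp([582,187.5,62],30,0),ft(30,0),4)
```

```text
t 4.95 tcp [476.1 187.4 243.2] grasp [515.4 187.6 175.8] z [ 0.504  0.003 -0.864] yaw/x [-0.863 -0.033 -0.504] F [0.14 0.16 0.15] gap 0.799
[-0.03  0.13 -0.67  2.27  0.93  0.51  0.16]
rot total [0.2 0.3 1.9] shift in start tool cm [-0.05 -0.03 13.19] in target tool [-1.100e-01  1.000e-02  1.319e+01]
[[-0.0, -0.0, 3.3], [0.0, 0.1, 0.5]]
[[-0.0, -0.0, 3.3], [0.0, 0.1, 0.5]]
[[-0.0, -0.0, 3.3], [0.0, 0.1, 0.5]]
[[-0.0, -0.0, 3.3], [0.0, 0.1, 0.5]]
```

>>> drive_tool([
  [[0,0,2.5],[0,0,0.8]],
  [[0,0,2.5],[0,0,0.8]],
  [[0,0,2.5],[0,0,0.8]],
  [[0,0,2.5],[0,0,0.6]],
  [[0,0,1.6],[0,0,0]],
  [[0,0,1.6],[0,0,0]],
  [[0,0,0],[0,0,0]],
])

```text
time_s: 5.65
tcp_pos: [546.0, 183.1, 126.4]
ee_rot: [0.027, 0.965, 0.007, 0.261]
force: [0.5, 0.5, -0.7]
finger_gap: 0.8
```

Run:
```python
from h import *
st()
plan(tcp([582,187.5,62],30,-1),ft(30,-1),1)
```

```text
t 5.65 tcp [546.  183.1 126.4] grasp [585.4 183.1  59.1] z [ 0.504  0.    -0.864] yaw/x [-0.862  0.055 -0.503] F [ 0.53  0.53 -0.68] gap 0.8
[-0.12  0.44 -0.51  2.23  1.52  0.47 -0.42]
rot total [ 0.5  0.3 -2.3] shift in start tool cm [ 0.13  0.5  -0.42] in target tool [ 0.11  0.5  -0.43]
[[0.1, 0.5, -0.4], [0.5, 0.3, -2.3]]
```

>>> drive_tool([
  [[0.1,0.5,-0.3],[0.3,0.2,-2.3]],
  [[0,0,0],[0,0,0]],
])

```text
time_s: 5.85
tcp_pos: [543.5, 187.1, 129.1]
ee_rot: [0.011, 0.966, -0.0, 0.259]
force: [-0.4, 0.1, 0.3]
finger_gap: 0.799
```

Run:
```python
from h import *
st()
```

```text
t 5.85 tcp [543.5 187.1 129.1] grasp [582.4 186.6  61.5] z [ 0.5   -0.006 -0.866] yaw/x [-0.866  0.021 -0.5  ] F [-0.44  0.06  0.31] gap 0.799
[-0.13  0.44 -0.51  2.23  1.48  0.48 -0.36]
```

>>> drive_tool([
  [[0,0,0],[0,0,0]],
  [[0,0,0],[0,0,0]],
  [[0,0,0],[0,0,0]],
  [[0,0,0],[0,0,0]],
  [[0,0,0],[0,0,0]],
  [[0,0,0],[0,0,0]],
], jaw=0)

```text
time_s: 6.45
tcp_pos: [543.4, 185.8, 131.1]
ee_rot: [0.015, 0.966, 0.001, 0.26]
force: [0.2, 0.4, -1.3]
finger_gap: 0.534
```

Run:
```python
from h import *
st()
s=robot.observe();R=Ro.from_quat(s['ee_rot']);print('10mm up in tool cm',R.inv().apply([0,0,1]).round(3))
```

```text
t 6.45 tcp [543.4 185.8 131.1] grasp [582.6 185.3  63.6] z [ 0.502 -0.006 -0.865] yaw/x [-0.865  0.029 -0.502] F [ 0.22  0.38 -1.26] gap 0.534
[-0.13  0.43 -0.51  2.23  1.48  0.48 -0.36]
10mm up in tool cm [-0.502  0.009 -0.865]
```

>>> drive_tool([
  [[-0.4,0,-0.7],[0,0,0]],
  [[-0.4,0,-0.7],[0,0,0]],
  [[-0.4,0,-0.7],[0,0,0]],
  [[-0.4,0,-0.7],[0,0,0]],
  [[-0.4,0,-0.7],[0,0,0]],
  [[-0.4,0,-0.7],[0,0,0]],
  [[0,0,0],[0,0,0]],
])

```text
time_s: 7.15
tcp_pos: [542.3, 185.2, 180.0]
ee_rot: [0.015, 0.966, 0.001, 0.259]
force: [-0.7, 0.2, -0.8]
finger_gap: 0.531
```

Run:
```python
from h import *
st()
F=[]
for i in range(6):
    imaging.get_image('side'); s=robot.observe();F.append(np.r_[s['force'],s['torque'],s['joint_efforts'][[1,3]]] if hasattr(s['joint_efforts'],'shape') else s['force'])
print(np.mean(F,0).round(2),np.std(F,0).round(2)); st()
snap('side','s1')
R=Ro.from_quat(s['ee_rot']);print('down',R.inv().apply([0,0,-1]).round(3)); plan([543.4,186.3,131],ft(30,-1.3),7)
```

```text
t 7.15 tcp [542.3 185.2 180. ] grasp [581.3 184.8 112.4] z [ 0.499 -0.006 -0.866] yaw/x [-0.866  0.029 -0.499] F [-0.67  0.22 -0.82] gap 0.531
[-0.09  0.34 -0.55  2.21  1.23  0.49 -0.11]
[-3.600e-01 -4.000e-02 -1.080e+00  6.000e-02  4.300e-01 -1.000e-02
 -6.843e+01 -3.277e+01] [0.31 0.58 0.49 0.02 0.02 0.02 0.33 0.21]
t 7.45 tcp [541.9 185.1 178.7] grasp [580.7 184.6 111. ] z [ 0.498 -0.006 -0.867] yaw/x [-0.867  0.028 -0.498] F [-0.29 -0.98 -0.99] gap 0.533
[-0.09  0.34 -0.55  2.21  1.23  0.49 -0.11]
down [ 0.498 -0.008  0.867]
rot total [ 0.3 -0.1 -0.5] shift in start tool cm [2.24 0.09 4.21] in target tool [2.25 0.13 4.2 ]
[[0.3, 0.0, 0.6], [0.0, -0.0, -0.1]]
[[0.3, 0.0, 0.6], [0.0, -0.0, -0.1]]
[[0.3, 0.0, 0.6], [0.0, -0.0, -0.1]]
[[0.3, 0.0, 0.6], [0.0, -0.0, -0.1]]
[[0.3, 0.0, 0.6], [0.0, -0.0, -0.1]]
[[0.3, 0.0, 0.6], [0.0, -0.0, -0.1]]
[[0.3, 0.0, 0.6], [0.0, -0.0, -0.1]]
```

>>> drive_tool([
  [[0.3,0,0.6],[0,0,0]],
  [[0.3,0,0.6],[0,0,0]],
  [[0.3,0,0.6],[0,0,0]],
  [[0.3,0,0.6],[0,0,0]],
  [[0.3,0,0.6],[0,0,0]],
  [[0.3,0,0.6],[0,0,0]],
  [[0.2,0,0.4],[0,0,0]],
  [[0,0,0],[0,0,0]],
])

```text
time_s: 8.3
tcp_pos: [544.3, 185.9, 130.9]
ee_rot: [0.014, 0.966, 0.001, 0.257]
force: [-1.8, -0.6, 5.5]
finger_gap: 0.531
```

Run:
```python
from h import *
st(); plan([543.6,186.3,130.5],ft(30,-1),1)
```

```text
t 8.3 tcp [544.3 185.9 130.9] grasp [583.  185.4  63.2] z [ 0.497 -0.006 -0.868] yaw/x [-0.868  0.027 -0.497] F [-1.8  -0.57  5.46] gap 0.531
[-0.14  0.43 -0.51  2.23  1.46  0.48 -0.34]
rot total [ 0.1 -0.2 -0.7] shift in start tool cm [0.08 0.04 0.  ] in target tool [0.08 0.04 0.  ]
[[0.1, 0.0, 0.0], [0.1, -0.2, -0.7]]
```

>>> drive_tool([
  [[0,0,0],[0,0,0]],
  [[0,0,0],[0,0,0]],
  [[0,0,0],[0,0,0]],
  [[0,0,-1.5],[0,0,0]],
  [[0,0,-2.5],[0,0,0]],
  [[0,0,-3],[0,0,0]],
  [[0,0,-3],[0,0,0]],
  [[0,0,0],[0,0,0]],
], jaw=80)

```text
time_s: 9.1
tcp_pos: [492.8, 186.8, 219.6]
ee_rot: [0.014, 0.967, 0.001, 0.256]
force: [0.6, -0.2, -0.8]
finger_gap: 0.803
```

Run:
```python
from h import *
st(); p=tcp([586,84,62],30,1)-tool(30,1).apply([0,0,100]);plan(p,ft(30,1),4)
```

```text
t 9.1 tcp [492.8 186.8 219.6] grasp [531.3 186.4 151.8] z [ 0.495 -0.006 -0.869] yaw/x [-0.869  0.027 -0.495] F [ 0.56 -0.2  -0.84] gap 0.803
[-0.07  0.2  -0.61  2.26  1.02  0.51  0.02]
rot total [-0.8 -0.3 -2.4] shift in start tool cm [ -0.48 -10.43   0.57] in target tool [ -0.04 -10.44   0.42]
[[-0.1, -2.6, 0.1], [-0.2, -0.1, -0.6]]
[[-0.1, -2.6, 0.1], [-0.2, -0.1, -0.6]]
[[-0.1, -2.6, 0.1], [-0.2, -0.1, -0.6]]
[[-0.0, -2.6, 0.1], [-0.2, -0.1, -0.6]]
```

>>> drive_tool([
  [[-0.1,-2.6,0.1],[-0.2,-0.1,-0.6]],
  [[-0.1,-2.6,0.1],[-0.2,-0.1,-0.6]],
  [[-0.1,-2.6,0.1],[-0.2,-0.1,-0.6]],
  [[-0.1,-2.6,0.1],[-0.2,-0.1,-0.6]],
  [[0,0,0],[0,0,0]],
])

```text
time_s: 9.6
tcp_pos: [498.0, 79.7, 217.8]
ee_rot: [-0.01, 0.965, 0.002, 0.261]
force: [-1.2, 0.5, -0.2]
finger_gap: 0.802
```

Run:
```python
from h import *
st(); plan(tcp([586,84,62],30,1),ft(30,1),4)
```

```text
t 9.6 tcp [498.   79.7 217.8] grasp [537.3  80.5 150.4] z [ 0.504  0.01  -0.864] yaw/x [-0.864 -0.018 -0.504] F [-1.17  0.49 -0.19] gap 0.802
[ 0.13  0.14 -0.54  2.34  0.96  0.31  0.33]
rot total [0.1 0.2 0.2] shift in start tool cm [ 0.21  0.26 10.09] in target tool [ 0.17  0.27 10.1 ]
[[0.1, 0.1, 2.5], [0.0, 0.1, 0.0]]
[[0.0, 0.1, 2.5], [0.0, 0.1, 0.0]]
[[0.0, 0.1, 2.5], [0.0, 0.1, 0.0]]
[[0.0, 0.1, 2.5], [0.0, 0.1, 0.0]]
```

>>> drive_tool([
  [[0,0.4,1],[0,0,0]],
  [[0,0.1,2],[0,0,0]],
  [[0,0.1,2],[0,0,0]],
  [[0,0,2],[0,0,0]],
  [[0,0,1.5],[0,0,0]],
  [[0,0,1.5],[0,0,0]],
  [[0,0,0],[0,0,0]],
])

```text
time_s: 10.3
tcp_pos: [551.6, 89.1, 126.6]
ee_rot: [-0.009, 0.965, 0.003, 0.261]
force: [-0.1, 0.2, 0.5]
finger_gap: 0.794
```

Run:
```python
from h import *
st(); plan(tcp([586,84,62],30,1),ft(30,1),1)
```

```text
t 10.3 tcp [551.6  89.1 126.6] grasp [590.9  89.9  59.3] z [ 0.505  0.011 -0.863] yaw/x [-0.863 -0.016 -0.505] F [-0.06  0.16  0.52] gap 0.794
[ 0.02  0.4  -0.43  2.29  1.68  0.32 -0.35]
rot total [0.1 0.3 0. ] shift in start tool cm [ 0.26 -0.56 -0.49] in target tool [ 0.26 -0.57 -0.48]
[[0.3, -0.6, -0.5], [0.1, 0.3, 0.0]]
```

>>> drive_tool([
  [[0.2,-0.6,-0.5],[0,0,0]],
  [[0,0,0],[0,0,0]],
])

```text
time_s: 10.5
tcp_pos: [546.5, 83.2, 129.9]
ee_rot: [-0.009, 0.965, 0.004, 0.261]
force: [0.3, -0.3, 1.0]
finger_gap: 0.801
```

>>> drive_tool([
  [[0,0,0],[0,0,0]],
  [[0,0,0],[0,0,0]],
  [[0,0,0],[0,0,0]],
  [[0,0,0],[0,0,0]],
  [[0,0,0],[0,0,0]],
  [[0,0,0],[0,0,0]],
], jaw=0)

```text
time_s: 11.1
tcp_pos: [546.3, 82.9, 132.2]
ee_rot: [-0.009, 0.965, 0.004, 0.262]
force: [0.0, -0.2, -1.0]
finger_gap: 0.532
```

Run:
```python
from h import *
st()
```

```text
t 11.1 tcp [546.3  82.9 132.2] grasp [585.8  83.8  64.9] z [ 0.506  0.012 -0.863] yaw/x [-0.862 -0.016 -0.506] F [ 0.04 -0.19 -1.04] gap 0.532
[ 0.03  0.38 -0.42  2.3   1.67  0.31 -0.33]
```

>>> drive_tool([
  [[-0.4,0,-0.7],[0,0,0]],
  [[-0.4,0,-0.7],[0,0,0]],
  [[-0.4,0,-0.7],[0,0,0]],
  [[-0.4,0,-0.7],[0,0,0]],
  [[-0.4,0,-0.7],[0,0,0]],
  [[-0.4,0,-0.7],[0,0,0]],
  [[0,0,0],[0,0,0]],
])

```text
time_s: 11.8
tcp_pos: [543.8, 82.7, 179.9]
ee_rot: [-0.009, 0.966, 0.004, 0.26]
force: [-0.3, 1.4, -4.1]
finger_gap: 0.529
```

Run:
```python
from h import *
st()
F=[]
for i in range(6):
    imaging.get_image('side'); s=robot.observe();F.append(np.r_[s['force'],s['torque']])
print(np.mean(F,0).round(2),np.std(F,0).round(2)); st()
```

```text
t 11.8 tcp [543.8  82.7 179.9] grasp [582.9  83.6 112.4] z [ 0.501  0.012 -0.865] yaw/x [-0.865 -0.016 -0.501] F [-0.35  1.41 -4.1 ] gap 0.529
[ 0.03  0.27 -0.42  2.28  1.23  0.29  0.1 ]
[-0.52  0.02 -3.86  0.02  0.8  -0.  ] [0.41 0.43 0.2  0.04 0.03 0.02]
t 12.1 tcp [543.5  82.6 178.6] grasp [582.4  83.5 111.1] z [ 0.5    0.012 -0.866] yaw/x [-0.866 -0.017 -0.5  ] F [ 0.24  0.51 -3.46] gap 0.53
[ 0.03  0.28 -0.42  2.28  1.23  0.29  0.1 ]
```

Pack_1 read about 1.1 N and pack_2 about 3.9 N, so pack_2 is the heavy one. The task says to lift all three, so I'll set pack_2 down again and check pack_3 as well.

>>> drive_tool([
  [[0.3,0,0.6],[0,0,0]],
  [[0.3,0,0.6],[0,0,0]],
  [[0.3,0,0.6],[0,0,0]],
  [[0.3,0,0.6],[0,0,0]],
  [[0.3,0,0.6],[0,0,0]],
  [[0.3,0,0.6],[0,0,0]],
  [[0.2,0,0.4],[0,0,0]],
  [[0,0,0],[0,0,0]],
])

```text
time_s: 12.9
tcp_pos: [546.4, 83.3, 131.1]
ee_rot: [-0.01, 0.966, 0.004, 0.259]
force: [-2.2, -1.2, 2.9]
finger_gap: 0.531
```

Run:
```python
from h import *
st()
```

```text
t 12.9 tcp [546.4  83.3 131.1] grasp [585.4  84.3  63.5] z [ 0.499  0.013 -0.866] yaw/x [-0.866 -0.018 -0.5  ] F [-2.16 -1.21  2.93] gap 0.531
[-0.    0.38 -0.39  2.3   1.65  0.29 -0.32]
```

>>> drive_tool([
  [[0,0,0],[0,0,0]],
  [[0,0,0],[0,0,0]],
  [[0,0,0],[0,0,0]],
  [[0,0,-1.5],[0,0,0]],
  [[0,0,-2.5],[0,0,0]],
  [[0,0,-3],[0,0,0]],
  [[0,0,-3],[0,0,0]],
  [[0,0,0],[0,0,0]],
], jaw=80)

```text
time_s: 13.7
tcp_pos: [498.4, 83.1, 214.7]
ee_rot: [-0.01, 0.966, 0.005, 0.258]
force: [-0.2, 0.4, 0.1]
finger_gap: 0.801
```

Run:
```python
from h import *
st(); p=tcp([586,-15,62],30,2)-tool(30,2).apply([0,0,100]);plan(p,ft(30,2),4)
```

```text
t 13.7 tcp [498.4  83.1 214.7] grasp [537.3  84.2 147.1] z [ 0.498  0.014 -0.867] yaw/x [-0.867 -0.017 -0.498] F [-0.17  0.4   0.09] gap 0.801
[ 0.05  0.14 -0.46  2.34  0.94  0.3   0.35]
rot total [-0.2 -0.1 -0.7] shift in start tool cm [  0.22 -10.12  -0.34] in target tool [  0.35 -10.11  -0.37]
[[0.1, -2.5, -0.1], [-0.0, -0.0, -0.2]]
[[0.1, -2.5, -0.1], [-0.0, -0.0, -0.2]]
[[0.1, -2.5, -0.1], [-0.0, -0.0, -0.2]]
[[0.1, -2.5, -0.1], [-0.0, -0.0, -0.2]]
```

>>> drive_tool([
  [[0.1,-2.5,-0.1],[0,0,-0.2]],
  [[0.1,-2.5,-0.1],[0,0,-0.2]],
  [[0.1,-2.5,-0.1],[0,0,-0.2]],
  [[0.1,-2.5,-0.1],[0,0,-0.2]],
  [[0,0,0],[0,0,0]],
])

```text
time_s: 14.2
tcp_pos: [497.0, -20.6, 216.2]
ee_rot: [-0.019, 0.965, 0.002, 0.26]
force: [-0.5, 1.0, 1.3]
finger_gap: 0.803
```

Run:
```python
from h import *
st(); plan(tcp([586,-15,62],30,1.5),ft(30,1.5),5)
```

```text
t 14.2 tcp [497.  -20.6 216.2] grasp [536.1 -19.4 148.8] z [ 0.502  0.014 -0.865] yaw/x [-0.864 -0.035 -0.502] F [-0.51  1.    1.29] gap 0.803
[ 0.39  0.13 -0.52  2.35  0.61  0.18  0.92]
rot total [0.1 0.1 0.7] shift in start tool cm [1.000e-02 3.100e-01 1.001e+01] in target tool [-1.000e-02  3.200e-01  1.001e+01]
[[0.0, 0.1, 2.0], [0.0, 0.0, 0.1]]
[[0.0, 0.1, 2.0], [0.0, 0.0, 0.1]]
[[0.0, 0.1, 2.0], [0.0, 0.0, 0.1]]
[[0.0, 0.1, 2.0], [0.0, 0.0, 0.1]]
[[-0.0, 0.1, 2.0], [0.0, 0.0, 0.1]]
```

Run:
```python
from h import *
plan(tcp([581,-15,62],26,1.5),ft(26,1.5),6)
```

```text
rot total [0.  4.1 0.7] shift in start tool cm [-0.1   0.32  9.78] in target tool [-0.8   0.34  9.75]
[[-0.0, 0.1, 1.6], [0.0, 0.7, 0.1]]
[[-0.0, 0.1, 1.6], [0.0, 0.7, 0.1]]
[[-0.1, 0.1, 1.6], [0.0, 0.7, 0.1]]
[[-0.1, 0.1, 1.6], [0.0, 0.7, 0.1]]
[[-0.1, 0.1, 1.6], [0.0, 0.7, 0.1]]
[[-0.1, 0.1, 1.6], [0.0, 0.7, 0.1]]
```

>>> drive_tool([
  [[0,0.2,0],[0,2,0.3]],
  [[0,0.1,0],[0,2,0.3]],
  [[-0.1,0,1.5],[0,0,0]],
  [[-0.1,0,2],[0,0,0]],
  [[-0.1,0,2],[0,0,0]],
  [[-0.1,0,2],[0,0,0]],
  [[-0.1,0,1.5],[0,0,0]],
  [[0,0,0],[0,0,0]],
])

```text
time_s: 15.0
tcp_pos: [543.8, -15.4, 131.4]
ee_rot: [-0.012, 0.975, 0.002, 0.224]
force: [-0.2, -0.1, 0.3]
finger_gap: 0.799
```

Run:
```python
from h import *
st(); plan(tcp([581,-15,62],26,1.5),ft(26,1.5),1)
```

```text
t 15.0 tcp [543.8 -15.4 131.4] grasp [577.9 -14.7  61.2] z [ 0.436  0.01  -0.9  ] yaw/x [-0.899 -0.022 -0.436] F [-0.23 -0.08  0.26] gap 0.799
[ 0.19  0.36 -0.34  2.28  1.19  0.17  0.34]
rot total [-0.1 -0.1 -0.1] shift in start tool cm [-0.3  -0.05  0.06] in target tool [-0.3  -0.05  0.07]
[[-0.3, -0.1, 0.1], [-0.1, -0.1, -0.1]]
```

>>> drive_tool([
  [[0,0,0],[0,0,0]],
  [[0,0,0],[0,0,0]],
  [[0,0,0],[0,0,0]],
  [[0,0,0],[0,0,0]],
  [[0,0,0],[0,0,0]],
  [[0,0,0],[0,0,0]],
], jaw=0)

```text
time_s: 15.6
tcp_pos: [543.3, -15.1, 133.2]
ee_rot: [-0.011, 0.974, 0.002, 0.224]
force: [0.3, 0.3, -1.0]
finger_gap: 0.531
```

>>> drive_tool([
  [[-0.35,0,-0.7],[0,0,0]],
  [[-0.35,0,-0.7],[0,0,0]],
  [[-0.35,0,-0.7],[0,0,0]],
  [[-0.35,0,-0.7],[0,0,0]],
  [[-0.35,0,-0.7],[0,0,0]],
  [[-0.35,0,-0.7],[0,0,0]],
  [[0,0,0],[0,0,0]],
])

```text
time_s: 16.3
tcp_pos: [543.0, -15.6, 182.4]
ee_rot: [-0.011, 0.974, 0.002, 0.224]
force: [0.2, 0.3, -0.1]
finger_gap: 0.531
```

Run:
```python
from h import *
st()
F=[]
for i in range(6):
    imaging.get_image('side'); s=robot.observe();F.append(np.r_[s['force'],s['torque']])
print(np.mean(F,0).round(2),np.std(F,0).round(2)); st();plan([544,-15.5,133],ft(26,1.5),7)
```

```text
t 16.3 tcp [543.  -15.6 182.4] grasp [577.1 -14.9 112.2] z [ 0.437  0.009 -0.899] yaw/x [-0.899 -0.02  -0.437] F [ 0.16  0.25 -0.09] gap 0.531
[ 0.43  0.29 -0.61  2.24  0.82  0.28  0.73]
[-0.11 -0.32 -1.53  0.04  0.38 -0.02] [0.56 0.55 0.55 0.03 0.02 0.02]
t 16.6 tcp [542.5 -15.2 181.1] grasp [576.5 -14.5 110.8] z [ 0.435  0.009 -0.9  ] yaw/x [-0.9   -0.021 -0.435] F [ 0.69 -0.63 -1.02] gap 0.53
[ 0.43  0.29 -0.6   2.25  0.82  0.28  0.73]
rot total [-0.1 -0.2 -0.1] shift in start tool cm [ 1.96 -0.03  4.39] in target tool [ 1.97 -0.03  4.38]
[[0.3, -0.0, 0.6], [-0.0, -0.0, -0.0]]
[[0.3, -0.0, 0.6], [-0.0, -0.0, -0.0]]
[[0.3, -0.0, 0.6], [-0.0, -0.0, -0.0]]
[[0.3, -0.0, 0.6], [-0.0, -0.0, -0.0]]
[[0.3, -0.0, 0.6], [-0.0, -0.0, -0.0]]
[[0.3, -0.0, 0.6], [-0.0, -0.0, -0.0]]
[[0.3, -0.0, 0.6], [-0.0, -0.0, -0.0]]
```

>>> drive_tool([
  [[0.28,0,0.62],[0,0,0]],
  [[0.28,0,0.62],[0,0,0]],
  [[0.28,0,0.62],[0,0,0]],
  [[0.28,0,0.62],[0,0,0]],
  [[0.28,0,0.62],[0,0,0]],
  [[0.28,0,0.62],[0,0,0]],
  [[0.2,0,0.4],[0,0,0]],
  [[0,0,0],[0,0,0]],
])

```text
time_s: 17.4
tcp_pos: [543.1, -14.0, 132.1]
ee_rot: [-0.013, 0.975, 0.003, 0.222]
force: [-3.2, -3.2, 9.8]
finger_gap: 0.531
```

Run:
```python
from h import *
st()
```

```text
t 17.4 tcp [543.1 -14.  132.1] grasp [576.8 -13.2  61.8] z [ 0.433  0.011 -0.901] yaw/x [-0.901 -0.024 -0.433] F [-3.19 -3.21  9.79] gap 0.531
[ 0.24  0.37 -0.41  2.28  1.19  0.19  0.35]
```

Seated (9.8 N contact). Release, back out and return to pack_2.

>>> drive_tool([
  [[0,0,0],[0,0,0]],
  [[0,0,0],[0,0,0]],
  [[0,0,0],[0,0,0]],
  [[0,0,-1.5],[0,0,0]],
  [[0,0,-2.5],[0,0,0]],
  [[0,0,-3],[0,0,0]],
  [[0,0,-3],[0,0,0]],
  [[0,0,0],[0,0,0]],
], jaw=80)

```text
time_s: 18.2
tcp_pos: [498.0, -13.6, 222.7]
ee_rot: [-0.014, 0.976, 0.003, 0.219]
force: [-0.0, -0.1, -1.2]
finger_gap: 0.797
```

Run:
```python
from h import *
st(); p=tcp([582,84,60],27,1)-tool(27,1).apply([0,0,95]);plan(p,ft(27,1),4)
```

```text
t 18.2 tcp [498.  -13.6 222.7] grasp [531.4 -12.6 152.2] z [ 0.428  0.013 -0.904] yaw/x [-0.903 -0.026 -0.428] F [-0.04 -0.06 -1.19] gap 0.797
[ 0.67  0.17 -0.84  2.29  0.53  0.34  1.  ]
rot total [ 0.3 -1.7  0.6] shift in start tool cm [-0.37  9.61  1.13] in target tool [-0.24  9.61  1.09]
[[-0.1, 2.4, 0.3], [0.1, -0.4, 0.1]]
[[-0.1, 2.4, 0.3], [0.1, -0.4, 0.1]]
[[-0.1, 2.4, 0.3], [0.1, -0.4, 0.1]]
[[-0.1, 2.4, 0.3], [0.1, -0.4, 0.1]]
```

>>> drive_tool([
  [[-0.1,2.4,0],[0,-0.4,0.1]],
  [[-0.1,2.4,0],[0,-0.4,0.1]],
  [[-0.1,2.4,0.2],[0,-0.4,0.1]],
  [[-0.1,2.4,0.5],[0,-0.4,0.1]],
  [[0,0,0],[0,0,0]],
])

```text
time_s: 18.7
tcp_pos: [504.1, 82.7, 217.8]
ee_rot: [-0.007, 0.972, 0.003, 0.236]
force: [-0.2, -0.7, -0.2]
finger_gap: 0.799
```

Run:
```python
from h import *
st(); plan(tcp([582,84,60],27,1),ft(27,1),5)
```

```text
t 18.7 tcp [504.1  82.7 217.8] grasp [539.9  83.4 148.4] z [ 0.458  0.01  -0.889] yaw/x [-0.889 -0.011 -0.458] F [-0.21 -0.72 -0.17] gap 0.799
[ 0.32  0.18 -0.74  2.29  0.85  0.38  0.46]
rot total [ 0.1  0.3 -0.2] shift in start tool cm [ 0.27 -0.02  9.79] in target tool [ 0.22 -0.    9.79]
[[0.1, -0.0, 2.0], [0.0, 0.1, -0.0]]
[[0.1, -0.0, 2.0], [0.0, 0.1, -0.0]]
[[0.1, -0.0, 2.0], [0.0, 0.1, -0.0]]
[[0.0, -0.0, 2.0], [0.0, 0.1, -0.0]]
[[0.0, -0.0, 2.0], [0.0, 0.1, -0.0]]
```

>>> drive_tool([
  [[0.1,0,1.5],[0,0,0]],
  [[0.1,0,2],[0,0,0]],
  [[0.1,0,2],[0,0,0]],
  [[0,0,2],[0,0,0]],
  [[0,0,1.5],[0,0,0]],
  [[0,0,0.6],[0,0,0]],
  [[0,0,0],[0,0,0]],
])

```text
time_s: 19.4
tcp_pos: [546.7, 82.7, 123.7]
ee_rot: [-0.01, 0.972, 0.003, 0.234]
force: [-0.4, 0.7, -0.4]
finger_gap: 0.798
```

Run:
```python
from h import *
st(); plan(tcp([582,84,60],27,1),ft(27,1),1)
```

```text
t 19.4 tcp [546.7  82.7 123.7] grasp [582.1  83.4  54.2] z [ 0.454  0.01  -0.891] yaw/x [-0.891 -0.017 -0.454] F [-0.42  0.68 -0.41] gap 0.798
[ 0.13  0.42 -0.53  2.27  1.46  0.34 -0.1 ]
rot total [0.1 0.  0.1] shift in start tool cm [-0.26  0.07 -0.52] in target tool [-0.26  0.07 -0.52]
[[-0.3, 0.1, -0.5], [0.1, 0.0, 0.1]]
```

>>> drive_tool([
  [[-0.45,0.1,-0.9],[0,0,0]],
  [[0,0,0],[0,0,0]],
])

```text
time_s: 19.6
tcp_pos: [546.1, 83.1, 132.9]
ee_rot: [-0.01, 0.973, 0.003, 0.232]
force: [0.9, -0.5, 1.0]
finger_gap: 0.802
```

>>> drive_tool([
  [[0,0,0],[0,0,0]],
  [[0,0,0],[0,0,0]],
  [[0,0,0],[0,0,0]],
  [[0,0,0],[0,0,0]],
  [[0,0,0],[0,0,0]],
  [[0,0,0],[0,0,0]],
], jaw=0)

```text
time_s: 20.2
tcp_pos: [545.9, 82.4, 132.9]
ee_rot: [-0.01, 0.972, 0.003, 0.233]
force: [0.3, 0.8, 1.5]
finger_gap: 0.533
```

Run:
```python
from h import *
st()
s=robot.observe();R=Ro.from_quat(s['ee_rot']);print('lift 30',R.inv().apply([0,0,3]).round(2),'fwd->back 100,up60',R.inv().apply([-10,0,6]).round(2))
```

```text
t 20.2 tcp [545.9  82.4 132.9] grasp [581.2  83.1  63.3] z [ 0.453  0.009 -0.892] yaw/x [-0.891 -0.018 -0.453] F [0.28 0.8  1.53] gap 0.533
[ 0.13  0.4  -0.54  2.26  1.39  0.34 -0.03]
lift 30 [-1.36  0.   -2.67] fwd->back 100,up60 [ 6.2   0.2  -9.88]
```

>>> drive_tool([
  [[-0.32,0,-0.62],[0,0,0]],
  [[-0.32,0,-0.62],[0,0,0]],
  [[-0.32,0,-0.62],[0,0,0]],
  [[-0.32,0,-0.62],[0,0,0]],
  [[-0.32,0,-0.62],[0,0,0]],
  [[1.3,0,-0.7],[0,0,0]],
  [[1.3,0,-0.7],[0,0,0]],
  [[1.3,0,-0.7],[0,0,0]],
])

```text
time_s: 21.0
tcp_pos: [498.3, 79.9, 166.9]
ee_rot: [-0.008, 0.973, 0.002, 0.229]
force: [-0.6, 1.0, -3.4]
finger_gap: 0.532
```

Run:
```python
from h import *
st()
plan(np.array([545.9-40,30,132.9+127]),ft(27,0),8)
```

```text
t 21.0 tcp [498.3  79.9 166.9] grasp [533.1  80.5  97.1] z [ 0.446  0.007 -0.895] yaw/x [-0.895 -0.016 -0.446] F [-0.57  0.98 -3.37] gap 0.532
[ 0.18  0.27 -0.61  2.34  1.16  0.34  0.14]
rot total [ 0.4 -0.5  0.9] shift in start tool cm [-4.75 -5.01 -8.02] in target tool [-4.9  -4.99 -7.94]
[[-0.6, -0.6, -1.0], [0.1, -0.1, 0.1]]
[[-0.6, -0.6, -1.0], [0.1, -0.1, 0.1]]
[[-0.6, -0.6, -1.0], [0.1, -0.1, 0.1]]
[[-0.6, -0.6, -1.0], [0.1, -0.1, 0.1]]
[[-0.6, -0.6, -1.0], [0.1, -0.1, 0.1]]
[[-0.6, -0.6, -1.0], [0.1, -0.1, 0.1]]
[[-0.6, -0.6, -1.0], [0.1, -0.1, 0.1]]
[[-0.6, -0.6, -1.0], [0.1, -0.1, 0.1]]
```

>>> drive_tool([
  [[-0.5,0,-1.3],[0,0,0]],
  [[-0.6,0,-1.3],[0,0,0]],
  [[-0.6,0,-1.3],[0,0,0]],
  [[-0.6,-0.5,-1.3],[0,0,0]],
  [[-0.6,-1,-1.3],[0,0,0]],
  [[-0.6,-1.5,-1.3],[0,0,0]],
  [[0,-2.5,-0.5],[0,0,0]],
  [[0,-2.5,0],[0,0,0]],
])

```text
time_s: 21.8
tcp_pos: [485.3, 0.2, 256.4]
ee_rot: [-0.013, 0.974, -0.0, 0.225]
force: [-0.1, 0.4, -5.1]
finger_gap: 0.526
```

Run:
```python
from h import *
st()
plan([508,-300,255],ft(27,-4),16)
```

```text
t 21.8 tcp [4.853e+02 2.000e-01 2.564e+02] grasp [519.5   0.7 186.4] z [ 0.439  0.006 -0.899] yaw/x [-0.898 -0.026 -0.439] F [-0.08  0.44 -5.14] gap 0.526
[ 0.63  0.06 -0.8   2.29  0.3   0.38  1.18]
rot total [ 2.1 -1.   5.1] shift in start tool cm [ -1.2  -30.07   0.95] in target tool [ -3.82 -29.79   2.11]
[[-0.1, -1.9, 0.1], [0.1, -0.1, 0.3]]
[[-0.1, -1.9, 0.1], [0.1, -0.1, 0.3]]
[[-0.1, -1.9, 0.1], [0.1, -0.1, 0.3]]
[[-0.1, -1.9, 0.1], [0.1, -0.1, 0.3]]
[[-0.1, -1.9, 0.1], [0.1, -0.1, 0.3]]
[[-0.1, -1.9, 0.1], [0.1, -0.1, 0.3]]
[[-0.1, -1.9, 0.1], [0.1, -0.1, 0.3]]
[[-0.1, -1.9, 0.1], [0.1, -0.1, 0.3]]
[[-0.2, -1.9, 0.1], [0.1, -0.1, 0.3]]
[[-0.2, -1.9, 0.1], [0.1, -0.1, 0.3]]
[[-0.2, -1.9, 0.1], [0.1, -0.1, 0.3]]
[[-0.2, -1.9, 0.1], [0.1, -0.1, 0.3]]
[[-0.2, -1.9, 0.1], [0.1, -0.1, 0.3]]
[[-0.2, -1.9, 0.1], [0.1, -0.1, 0.3]]
[[-0.2, -1.9, 0.1], [0.1, -0.1, 0.3]]
[[-0.2, -1.9, 0.1], [0.1, -0.1, 0.3]]
```

>>> drive_tool([
  [[-0.1,-1.9,0],[0.1,-0.1,0.3]],
  [[-0.1,-1.9,0],[0.1,-0.1,0.3]],
  [[-0.1,-1.9,0],[0.1,-0.1,0.3]],
  [[-0.1,-1.9,0],[0.1,-0.1,0.3]],
  [[-0.1,-1.9,0],[0.1,-0.1,0.3]],
  [[-0.1,-1.9,0],[0.1,-0.1,0.3]],
  [[-0.1,-1.9,0],[0.1,-0.1,0.3]],
  [[-0.1,-1.9,0],[0.1,-0.1,0.3]],
])

```text
time_s: 22.6
tcp_pos: [484.9, -158.4, 257.0]
ee_rot: [0.01, 0.974, -0.005, 0.227]
force: [0.4, 0.2, -2.6]
finger_gap: 0.532
```

Run:
```python
from h import *
st()
plan([508,-300,255],ft(27,-4),8)
```

```text
t 22.6 tcp [ 484.9 -158.4  257. ] grasp [ 519.4 -159.4  187. ] z [ 0.442 -0.014 -0.897] yaw/x [-0.897  0.017 -0.443] F [ 0.44  0.21 -2.61] gap 0.532
[ 0.96  0.12 -0.75  2.23 -0.02  0.37  1.8 ]
rot total [ 1.  -0.7  2.6] shift in start tool cm [ -2.23 -14.11   1.39] in target tool [ -2.84 -13.97   1.67]
[[-0.3, -1.8, 0.2], [0.1, -0.1, 0.3]]
[[-0.3, -1.8, 0.2], [0.1, -0.1, 0.3]]
[[-0.3, -1.8, 0.2], [0.1, -0.1, 0.3]]
[[-0.3, -1.8, 0.2], [0.1, -0.1, 0.3]]
[[-0.3, -1.8, 0.2], [0.1, -0.1, 0.3]]
[[-0.3, -1.8, 0.2], [0.1, -0.1, 0.3]]
[[-0.3, -1.8, 0.2], [0.1, -0.1, 0.3]]
[[-0.3, -1.7, 0.2], [0.1, -0.1, 0.3]]
```

>>> drive_tool([
  [[-0.3,-1.8,0.1],[0.1,-0.1,0.3]],
  [[-0.3,-1.8,0.1],[0.1,-0.1,0.3]],
  [[-0.3,-1.8,0.1],[0.1,-0.1,0.3]],
  [[-0.3,-1.8,0.1],[0.1,-0.1,0.3]],
  [[-0.3,-1.8,0.1],[0.1,-0.1,0.3]],
  [[-0.3,-1.8,0.1],[0.1,-0.1,0.3]],
  [[-0.3,-1.6,0.1],[0.1,-0.1,0.3]],
  [[0,0,0],[0,0,0]],
])

```text
time_s: 23.4
tcp_pos: [496.6, -290.1, 256.5]
ee_rot: [0.032, 0.973, -0.007, 0.229]
force: [0.9, 0.5, -4.1]
finger_gap: 0.528
```

Run:
```python
from h import *
st()
im,d,K,V=snap('top','t2');P=cloud(d,K,V);hsv=cv2.cvtColor(im,cv2.COLOR_RGB2HSV)
def rep(n,u0,u1,v0,v1,zl,zh):
    q=P[v0:v1,u0:u1].reshape(-1,3);q=q[(q[:,2]>zl)&(q[:,2]<zh)]
    print(n,len(q),np.percentile(q,1,0).round(1),np.percentile(q,99,0).round(1)) if len(q)>5 else print(n,'none')
rep('p1',160,192,222,250,97,110);rep('p3',243,270,220,248,97,110)
snap('side','s2')
a=cv2.imread('pics/t2.png')[140:320,130:430];b=cv2.imread('pics/s2.png')[140:360,180:480]
cv2.imwrite('pics/c2.png',cv2.resize(np.vstack([a,b]),None,fx=1.45,fy=1.45))
```

```text
t 23.4 tcp [ 496.6 -290.1  256.5] grasp [ 531.3 -292.3  186.6] z [ 0.445 -0.028 -0.895] yaw/x [-0.893  0.059 -0.445] F [ 0.87  0.49 -4.07] gap 0.528
[ 1.13  0.25 -0.7   2.09 -0.05  0.43  2.03]
p1 292 [562.4 162.1  97.5] [596.5 212.6 108. ]
p3 291 [566.7 -37.   97.8] [601.4  12.4 108.4]
```

View pics/c2.png

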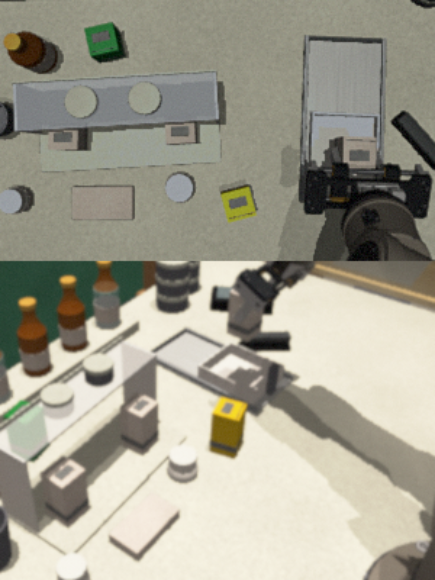

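The picture shows pack_1 (top crop 68,135) and pack_3 (182,132) back in place. Pack_2 is held upright over the tray near (355,150). Lowering it now.

>>> drive_tool([
  [[0,-0.7,0],[0,0,0]],
  [[0.6,0,1.5],[0,0,0]],
  [[0.7,0,1.5],[0,0,0]],
  [[0.7,0,1.5],[0,0,0]],
  [[0.7,0,1.5],[0,0,0]],
  [[0.7,0,1.5],[0,0,0]],
  [[0.4,0,0.9],[0,0,0]],
  [[0,0,0],[0,0,0]],
])

```text
time_s: 24.3
tcp_pos: [500.4, -294.3, 162.1]
ee_rot: [0.028, 0.973, -0.007, 0.229]
force: [0.4, -0.7, -3.9]
finger_gap: 0.532
```

Run:
```python
from h import *
st()
plan(tcp([533,-299,67],26.9,-4),ft(26.9,-4),4)
```

```text
t 24.3 tcp [ 500.4 -294.3  162.1] grasp [ 535.1 -296.4   92.3] z [ 0.445 -0.027 -0.895] yaw/x [-0.894  0.051 -0.446] F [ 0.4  -0.68 -3.9 ] gap 0.532
[ 1.    0.4  -0.57  2.15  0.07  0.23  1.95]
rot total [ 0.3 -0.4  0.6] shift in start tool cm [ 1.36 -0.23  2.18] in target tool [ 1.38 -0.24  2.17]
[[0.3, -0.1, 0.5], [0.1, -0.1, 0.2]]
[[0.3, -0.1, 0.5], [0.1, -0.1, 0.2]]
[[0.3, -0.1, 0.5], [0.1, -0.1, 0.2]]
[[0.3, -0.1, 0.5], [0.1, -0.1, 0.2]]
```

>>> drive_tool([
  [[0.1,-0.1,0.7],[0,0,0]],
  [[0.2,-0.1,0.7],[0,0,0]],
  [[0.2,0,0.6],[0,0,0]],
  [[0.2,0,0.4],[0,0,0]],
  [[0,0,0],[0,0,0]],
])

```text
time_s: 24.8
tcp_pos: [506.1, -297.5, 137.4]
ee_rot: [0.028, 0.973, -0.008, 0.23]
force: [-0.9, -0.7, -3.7]
finger_gap: 0.529
```

Run:
```python
from h import *
st()
```

```text
t 24.8 tcp [ 506.1 -297.5  137.4] grasp [ 540.9 -299.7   67.7] z [ 0.447 -0.028 -0.894] yaw/x [-0.893  0.05  -0.448] F [-0.89 -0.68 -3.71] gap 0.529
[ 0.95  0.45 -0.53  2.15  0.12  0.17  1.92]
```

>>> drive_tool([
  [[0.1,0,0.3],[0,0,0]],
  [[0.1,0,0.2],[0,0,0]],
  [[0,0,0],[0,0,0]],
])

```text
time_s: 25.1
tcp_pos: [511.1, -297.9, 136.2]
ee_rot: [0.027, 0.972, -0.01, 0.235]
force: [-0.5, -0.1, -4.8]
finger_gap: 0.534
```

Run:
```python
from h import *
st()
```

```text
t 25.1 tcp [ 511.1 -297.9  136.2] grasp [ 546.6 -300.3   66.8] z [ 0.456 -0.032 -0.89 ] yaw/x [-0.888  0.047 -0.457] F [-0.5  -0.11 -4.82] gap 0.534
[ 0.98  0.46 -0.56  2.15  0.24  0.16  1.81]
```

>>> drive_tool([
  [[0,0,0],[0,0.8,0]],
  [[0.1,0,0.2],[0,0.3,0]],
  [[0,0,0],[0,0,0]],
])

```text
time_s: 25.4
tcp_pos: [513.1, -298.0, 136.1]
ee_rot: [0.026, 0.973, -0.01, 0.227]
force: [-0.6, -0.2, -3.5]
finger_gap: 0.533
```

Run:
```python
from h import *
st()
```

```text
t 25.4 tcp [ 513.1 -298.   136.1] grasp [ 547.6 -300.6   66.2] z [ 0.441 -0.032 -0.897] yaw/x [-0.896  0.047 -0.442] F [-0.59 -0.21 -3.48] gap 0.533
[ 0.96  0.46 -0.54  2.14  0.23  0.18  1.81]
```

>>> drive_tool([
  [[0.3,0,0.3],[0,0,0]],
  [[0.2,0,0.2],[0,0,0]],
])

```text
time_s: 25.6
tcp_pos: [516.3, -298.5, 134.4]
ee_rot: [0.025, 0.972, -0.013, 0.233]
force: [-2.6, 7.0, 27.0]
finger_gap: 0.529
```

Run:
```python
from h import *
st()
```

```text
t 25.6 tcp [ 516.3 -298.5  134.4] grasp [ 551.5 -301.4   64.9] z [ 0.452 -0.037 -0.891] yaw/x [-0.891  0.043 -0.453] F [-2.6   6.98 26.98] gap 0.529
[ 0.96  0.47 -0.55  2.14  0.28  0.17  1.77]
```

>>> drive_tool([
  [[0,0,0],[0,0,0]],
  [[0,0,0],[0,0,0]],
  [[0,0,0],[0,0,0]],
  [[0,0,-1.5],[0,0,0]],
  [[0,0,-2.5],[0,0,0]],
  [[0,0,-3],[0,0,0]],
  [[0,0,-3],[0,0,0]],
  [[0,0,-1],[0,0,0]],
], jaw=80)

```text
time_s: 26.4
tcp_pos: [465.2, -293.2, 233.2]
ee_rot: [0.024, 0.973, -0.011, 0.23]
force: [-1.1, -0.3, -0.7]
finger_gap: 0.797
```

Run:
```python
from h import *
st()
snap('side','s3')
b=cv2.imread('pics/s3.png')[130:330,220:480];cv2.imwrite('pics/c3.png',cv2.resize(b,None,fx=2,fy=2))
im,d,K,V=snap('wrist','w3'); im,d,K,V=snap('top','t3')
```

```text
t 26.4 tcp [ 465.2 -293.2  233.2] grasp [ 500.1 -295.8  163.5] z [ 0.448 -0.033 -0.894] yaw/x [-0.893  0.042 -0.449] F [-1.11 -0.28 -0.69] gap 0.797
[ 1.35  0.3  -0.91  2.15  0.1   0.38  1.95]
```

View pics/c3.png

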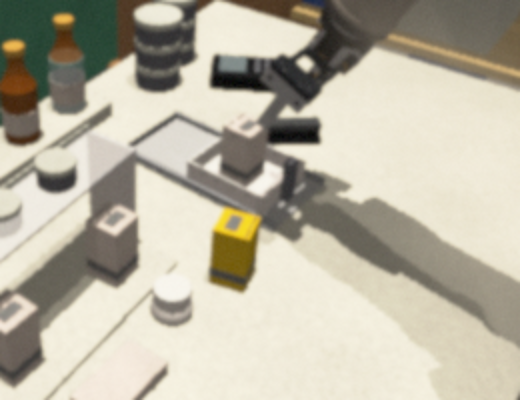

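The side view shows the carton standing upright inside the tray, at crop pixel (243,150), clear of the fingers. Next I pinch the grey grip (290,178) with a near-vertical tool.

Run:
```python
from h import *
z=np.load('pics/t3.npz');P=cloud(z['d'],z['K'],z['V'])
m=(P[...,0]>420)&(P[...,0]<640)&(P[...,1]>-370)&(P[...,1]<-230)&(z['d']>0)
for n,a,b in(('pack top',98,113),('rim',37,46)):
    q=P[m&(P[...,2]>a)&(P[...,2]<b)];print(n,len(q),np.percentile(q,2,0).round(1),np.percentile(q,98,0).round(1))
g=[466,-293.7,68];R=ft(5,-4);p=np.array(g)-R.apply([0,0,78]);print(p)
plan(p+[0,0,85],R,6)
```

```text
pack top 421 [ 538.3 -325.8   99.4] [ 585.5 -276.4  110.3]
rim 298 [ 483.9 -362.5   37.3] [ 625.3 -238.1   45. ]
[ 459.21841201 -293.22578517  145.70318645]
rot total [-0.3 21.7  1.1] shift in start tool cm [ 0.61  0.01 -0.19] in target tool [0.64 0.   0.05]
[[0.1, 0.0, -0.0], [-0.1, 3.6, 0.2]]
[[0.1, 0.0, -0.0], [-0.1, 3.6, 0.2]]
[[0.1, 0.0, -0.0], [-0.1, 3.6, 0.2]]
[[0.1, 0.0, -0.0], [-0.1, 3.6, 0.2]]
[[0.1, 0.0, -0.0], [-0.1, 3.6, 0.2]]
[[0.1, 0.0, 0.0], [-0.1, 3.6, 0.2]]
```

>>> drive_tool([
  [[0,0,0],[0,3.6,0.2]],
  [[0,0,0],[0,3.6,0.2]],
  [[0,0,0],[0,3.6,0.2]],
  [[0,0,0],[0,3.6,0.2]],
  [[0,0,0],[0,3.6,0.2]],
  [[0,0,0],[0,3.6,0.2]],
  [[0,0,0],[0,0,0]],
])

```text
time_s: 27.25
tcp_pos: [465.3, -293.1, 223.7]
ee_rot: [0.037, 0.999, -0.002, 0.033]
force: [0.1, 0.4, -0.5]
finger_gap: 0.8
```

Run:
```python
from h import *
st()
for tag in('side0','s3'):
    z=np.load(f'pics/{tag}.npz');P=cloud(z['d'],z['K'],z['V'])
    m=(P[...,0]>430)&(P[...,0]<500)&(P[...,1]>-325)&(P[...,1]<-270)&(P[...,2]>52)&(P[...,2]<90)&(z['d']>0)
    q=P[m];print(tag,len(q),np.percentile(q,5,0).round(1),np.percentile(q,95,0).round(1))
    m=(P[...,0]>560)&(P[...,0]<660)&(P[...,1]>-370)&(P[...,1]<-220)&(P[...,2]>36)&(P[...,2]<46)&(z['d']>0)
    q=P[m];print('rim',len(q),np.percentile(q,2,0).round(1),np.percentile(q,98,0).round(1))
im,d,K,V=snap('wrist','w4')
```

```text
t 27.25 tcp [ 465.3 -293.1  223.7] grasp [ 470.4 -293.7  145.9] z [ 0.066 -0.007 -0.998] yaw/x [-0.995  0.074 -0.066] F [ 0.1   0.37 -0.46] gap 0.8
[ 1.05  0.37 -0.71  1.96  0.3   0.85  1.68]
side0 73 [ 457.2 -301.8   53.4] [ 470.7 -282.    80. ]
rim 114 [ 562.2 -363.5   36.2] [ 614.6 -240.1   43.6]
s3 71 [ 469.1 -303.9   53.8] [ 482.1 -282.    79.9]
rim 100 [ 560.8 -328.7   36.3] [ 625.6 -241.4   45.5]
```

View pics/w4.png

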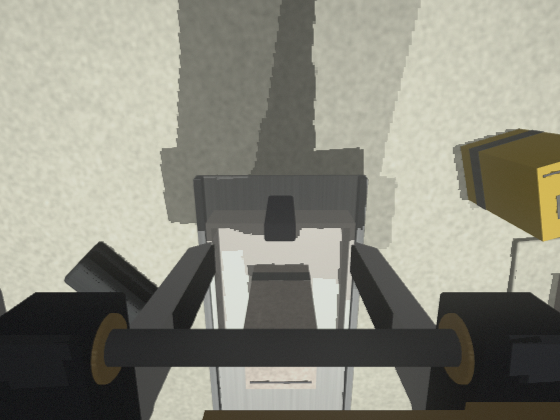

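The wrist view shows the grip (280,218) centred between the fingers. The tray already slid about 11 mm during placing, so the grip is now at x≈476. Descending straight onto it.

>>> drive_tool([
  [[0,0,1.5],[0,0,0]],
  [[0,0,1.5],[0,0,0]],
  [[0,0,1.5],[0,0,0]],
  [[0,0,1.5],[0,0,0]],
  [[0,0,1.2],[0,0,0]],
  [[0,0,0],[0,0,0]],
])

```text
time_s: 27.9
tcp_pos: [467.2, -292.9, 141.8]
ee_rot: [0.037, 0.999, -0.001, 0.035]
force: [0.5, -0.4, 1.2]
finger_gap: 0.799
```

Run:
```python
from h import *
st();plan(np.array([476.5,-294.5,68])-ft(4,-4).apply([0,0,78]),ft(4,-4),1)
```

```text
t 27.9 tcp [ 467.2 -292.9  141.8] grasp [ 472.6 -293.3   64. ] z [ 0.069 -0.005 -0.998] yaw/x [-0.995  0.075 -0.069] F [ 0.49 -0.39  1.22] gap 0.799
[ 0.98  0.49 -0.65  2.02  0.41  0.7   1.58]
rot total [ 0.  -0.  -0.3] shift in start tool cm [-0.42 -0.09 -0.37] in target tool [-0.42 -0.09 -0.37]
[[-0.4, -0.1, -0.4], [0.0, -0.0, -0.3]]
```

>>> drive_tool([
  [[-0.4,-0.1,-0.4],[0,0,0]],
  [[0,0,0],[0,0,0]],
  [[0,0,0],[0,0,0]],
  [[0,0,0],[0,0,0]],
  [[0,0,0],[0,0,0]],
  [[0,0,0],[0,0,0]],
  [[0,0,0],[0,0,0]],
  [[0,0,0],[0,0,0]],
], jaw=0)

```text
time_s: 28.7
tcp_pos: [471.5, -295.8, 148.2]
ee_rot: [0.038, 0.999, -0.002, 0.036]
force: [1.6, -2.1, -5.7]
finger_gap: 0.23
```

Run:
```python
from h import *
st();s=robot.observe();R=Ro.from_quat(s['ee_rot']);print(R.inv().apply(Ro.from_euler('z',-4,degrees=True).apply([1,0,0])).round(3))
```

```text
t 28.7 tcp [ 471.5 -295.8  148.2] grasp [ 477.1 -296.4   70.4] z [ 0.072 -0.007 -0.997] yaw/x [-0.995  0.076 -0.072] F [ 1.57 -2.13 -5.73] gap 0.23
[ 0.98  0.48 -0.65  2.01  0.41  0.71  1.59]
[-0.997  0.006  0.072]
```

>>> drive_tool([
  [[-0.5,0,0.1],[0,0,0]],
  [[-1,0,0.1],[0,0,0]],
  [[-1.2,0,0.1],[0,0,0]],
  [[-1.2,0,0.1],[0,0,0]],
  [[-1.2,0,0.1],[0,0,0]],
  [[-1.2,0,0.1],[0,0,0]],
  [[-1,0,0.1],[0,0,0]],
  [[-0.5,0,0.1],[0,0,0]],
])

```text
time_s: 29.5
tcp_pos: [553.1, -301.5, 148.1]
ee_rot: [0.038, 0.999, -0.003, 0.035]
force: [-3.5, 0.3, 14.9]
finger_gap: 0.229
```

Run:
```python
from h import *
st()
```

```text
t 29.5 tcp [ 553.1 -301.5  148.1] grasp [ 558.6 -302.2   70.3] z [ 0.07  -0.008 -0.998] yaw/x [-0.995  0.076 -0.071] F [-3.45  0.34 14.91] gap 0.229
[ 0.88  0.58 -0.62  1.84  0.44  0.79  1.53]
```

>>> drive_tool([
  [[-0.5,0,-0.1],[0,0,0]],
  [[-0.5,0,0],[0,0,0]],
  [[-0.5,0,0],[0,0,0]],
])

```text
time_s: 29.8
tcp_pos: [561.9, -302.3, 147.5]
ee_rot: [0.039, 0.999, -0.002, 0.026]
force: [-23.9, 3.6, 20.1]
finger_gap: 0.235
```

>>> drive_tool([
  [[-0.5,0,0],[0,0,0]],
])

```text
time_s: 29.9
tcp_pos: [564.1, -302.5, 147.2]
ee_rot: [0.04, 0.999, -0.002, 0.022]
force: [-24.6, 4.7, 20.0]
finger_gap: 0.235
```

Run:
```python
from h import *
st()
```

```text
t 29.9 tcp [ 564.1 -302.5  147.2] grasp [ 567.6 -303.    69.3] z [ 0.045 -0.006 -0.999] yaw/x [-0.996  0.079 -0.045] F [-24.6    4.68  19.98] gap 0.235
[ 0.85  0.6  -0.61  1.8   0.44  0.83  1.53]
```

>>> drive_tool([
  [[0,0,0],[0,0,0]],
  [[0,0,0],[0,0,0]],
  [[0,0,0],[0,0,0]],
  [[0,0,0],[0,0,0]],
  [[0,0,-1],[0,0,0]],
  [[0,0,-2],[0,0,0]],
  [[0.5,0,-3],[0,0,0]],
  [[1,0,-3],[0,0,0]],
], jaw=60)

```text
time_s: 30.7
tcp_pos: [545.4, -298.9, 236.8]
ee_rot: [0.039, 0.999, 0.0, 0.02]
force: [0.2, -0.2, 0.6]
finger_gap: 0.599
```

>>> drive_tool([
  [[3,0,-2],[0,0,0]],
  [[4,-2,0],[0,0,0]],
  [[3,-4,0],[0,0,0]],
  [[0,-4,0],[0,0,0]],
  [[0,-4,0],[0,0,0]],
  [[0,-4,0],[0,0,0]],
  [[0,-3,0],[0,0,0]],
  [[0,0,0],[0,0,0]],
])

```text
time_s: 31.5
tcp_pos: [425.7, -507.4, 266.1]
ee_rot: [0.037, 0.999, -0.005, 0.025]
force: [-1.4, 0.8, 0.2]
finger_gap: 0.597
```

Run:
```python
from h import *
st()
im,d,K,V=snap('top','t5');P=cloud(d,K,V)
def rep(n,x0,x1,y0,y1,zl,zh):
    m=(P[...,0]>x0)&(P[...,0]<x1)&(P[...,1]>y0)&(P[...,1]<y1)&(P[...,2]>zl)&(P[...,2]<zh)&(d>0);q=P[m]
    print(n,len(q),np.percentile(q,2,0).round(1),np.percentile(q,98,0).round(1)) if len(q)>5 else print(n,'none')
rep('p1',540,610,140,230,97,110);rep('p2?',540,610,40,125,97,110);rep('p3',540,610,-60,40,97,110)
rep('pack in tray',520,740,-370,-230,98,113);rep('rim',480,760,-372,-228,36,46);rep('grip',520,610,-325,-275,65,85)
snap('side','s5')
a=cv2.imread('pics/t5.png')[80:320,90:510];b=cv2.imread('pics/s5.png')[100:380,100:500]
cv2.imwrite('pics/c5.png',np.vstack([cv2.resize(a,(500,286)),cv2.resize(b,(500,310))]))
```

```text
t 31.5 tcp [ 425.7 -507.4  266.1] grasp [ 429.6 -508.3  188.2] z [ 0.05  -0.012 -0.999] yaw/x [-0.996  0.074 -0.051] F [-1.37  0.82  0.2 ] gap 0.597
[ 1.25  0.49 -0.63  1.67  0.3   1.04  2.03]
p1 293 [562.6 162.8  98.7] [595.6 212.  107.4]
p2? none
p3 293 [566.9 -36.8  98. ] [601.3  12.1 107.3]
pack in tray 427 [ 621.7 -331.4  100.2] [ 669.5 -282.4  110.2]
rim 339 [ 566.1 -369.1   36.3] [ 710.7 -243.5   45. ]
grip 51 [ 556.2 -310.7   71.1] [ 569.1 -290.1   83.5]
```

View pics/c5.png

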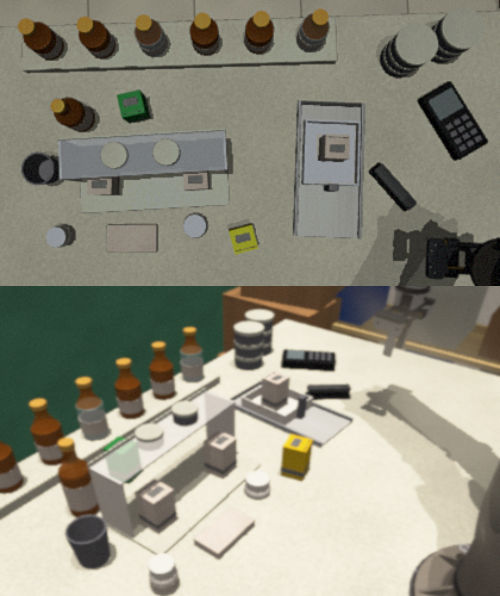

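Run:
```python
from h import *
for tag in('side0','s3','s5'):
    z=np.load(f'pics/{tag}.npz');P=cloud(z['d'],z['K'],z['V'])
    m=(P[...,0]>430)&(P[...,0]<600)&(P[...,1]>-325)&(P[...,1]<-270)&(P[...,2]>55)&(P[...,2]<75)&(z['d']>0)
    if tag=='s5': m&=P[...,0]<590
    q=P[m];print(tag,len(q),np.percentile(q,[5,50,95],0).round(1).tolist())
s=robot.observe()
# behind-the-grip push pose: tips centre x = 540, z tip 55
R=ft(2,-4);p=np.array([535,-299,72])-R.apply([0,0,78]);print(p);plan(p+[0,0,90],R,8)
```

```text
side0 38 [[456.8, -299.4, 56.4], [460.1, -285.0, 65.6], [469.8, -282.1, 74.2]]
s3 157 [[469.4, -317.1, 56.3], [537.3, -281.3, 64.4], [582.2, -274.1, 73.6]]
s5 38 [[552.8, -307.6, 55.8], [556.6, -293.4, 65.3], [566.4, -288.9, 73.7]]
[ 532.2844703  -298.81011167  149.95248451]
rot total [-0.4  0.9 -0. ] shift in start tool cm [-8.89 21.2   2.94] in target tool [-8.96 21.17  2.94]
[[-1.1, 2.6, 0.4], [-0.0, 0.1, -0.0]]
[[-1.1, 2.6, 0.4], [-0.0, 0.1, -0.0]]
[[-1.1, 2.6, 0.4], [-0.0, 0.1, -0.0]]
[[-1.1, 2.6, 0.4], [-0.0, 0.1, -0.0]]
[[-1.1, 2.6, 0.4], [-0.0, 0.1, -0.0]]
[[-1.1, 2.6, 0.4], [-0.0, 0.1, -0.0]]
[[-1.1, 2.6, 0.4], [-0.0, 0.1, -0.0]]
[[-1.1, 2.6, 0.4], [-0.0, 0.1, -0.0]]
```

Both cameras put the tray travel at about 97 mm, slightly short of the 100 mm stop. I'll push once more on the grip's near face with closed fingers.

>>> drive_tool([
  [[-1,3,0],[0,0,0]],
  [[-1.2,3,0.4],[0,0,0]],
  [[-1.2,3,0.4],[0,0,0]],
  [[-1.2,3,0.4],[0,0,0]],
  [[-1.2,3,0.4],[0,0,0]],
  [[-1.2,3,0.4],[0,0,0]],
  [[-1.2,2.5,0.4],[0,0,0]],
  [[0,0,0],[0,0,0]],
], jaw=0)

```text
time_s: 32.4
tcp_pos: [528.5, -285.4, 248.8]
ee_rot: [0.03, 0.999, -0.005, 0.027]
force: [-0.3, 0.1, 0.0]
finger_gap: 0.005
```

Run:
```python
from h import *
st();R=ft(2,-4);p=np.array([535,-299.5,72])-R.apply([0,0,78]);plan(p,R,6)
```

```text
t 32.4 tcp [ 528.5 -285.4  248.8] grasp [ 532.7 -286.3  170.9] z [ 0.054 -0.011 -0.998] yaw/x [-0.997  0.059 -0.054] F [-0.33  0.12  0.03] gap 0.005
[ 0.94  0.42 -0.69  1.83  0.32  0.95  1.63]
rot total [-0.4  1.1  0.6] shift in start tool cm [ 0.08 -1.29  9.9 ] in target tool [-0.13 -1.36  9.89]
[[0.0, -0.2, 1.7], [-0.1, 0.2, 0.1]]
[[0.0, -0.2, 1.7], [-0.1, 0.2, 0.1]]
[[0.0, -0.2, 1.6], [-0.1, 0.2, 0.1]]
[[-0.0, -0.2, 1.6], [-0.1, 0.2, 0.1]]
[[-0.0, -0.2, 1.6], [-0.1, 0.2, 0.1]]
[[-0.0, -0.2, 1.6], [-0.1, 0.2, 0.1]]
```

>>> drive_tool([
  [[0,-1.3,0.5],[0,0.5,0.3]],
  [[0.1,0,1.7],[0,0.5,0.3]],
  [[0,0,1.8],[0,0,0]],
  [[0,0,1.8],[0,0,0]],
  [[0,0,1.8],[0,0,0]],
  [[0,0,1.4],[0,0,0]],
  [[0,0,0],[0,0,0]],
])

```text
time_s: 33.1
tcp_pos: [526.4, -302.8, 150.9]
ee_rot: [0.037, 0.999, -0.005, 0.015]
force: [0.4, -0.1, -0.7]
finger_gap: 0.006
```

Run:
```python
from h import *
st()
```

```text
t 33.1 tcp [ 526.4 -302.8  150.9] grasp [ 528.7 -303.6   73. ] z [ 0.03  -0.01  -0.999] yaw/x [-0.997  0.074 -0.031] F [ 0.38 -0.13 -0.7 ] gap 0.006
[ 0.89  0.55 -0.62  1.87  0.43  0.82  1.55]
```

>>> drive_tool([
  [[-0.6,0.3,0],[0,0,0]],
  [[-0.8,0,0],[0,0,0]],
  [[-0.5,0,0],[0,0,0]],
  [[-0.4,0,0],[0,0,0]],
])

```text
time_s: 33.5
tcp_pos: [542.8, -301.8, 151.2]
ee_rot: [0.039, 0.999, -0.004, 0.005]
force: [-31.1, 7.0, 22.6]
finger_gap: 0.004
```

>>> drive_tool([
  [[-0.5,0,0],[0,0,0]],
])

```text
time_s: 33.6
tcp_pos: [543.8, -301.9, 151.3]
ee_rot: [0.04, 0.999, -0.004, -0.0]
force: [-39.5, 9.7, 31.2]
finger_gap: 0.01
```

>>> drive_tool([
  [[-0.5,0,0],[0,0,0]],
])

```text
time_s: 33.7
tcp_pos: [544.6, -301.9, 151.3]
ee_rot: [0.04, 0.999, -0.004, -0.006]
force: [-36.4, 8.8, 27.8]
finger_gap: 0.007
```

The tray resists 39 N without moving, so it's against the stop. Backing off for the last check.

>>> drive_tool([
  [[1,0,0],[0,0,0]],
  [[1,0,-1],[0,0,0]],
  [[1,0,-3],[0,0,0]],
  [[1,0,-3],[0,0,0]],
  [[3,-2,-2],[0,0,0]],
  [[3,-4,0],[0,0,0]],
  [[0,-4,0],[0,0,0]],
  [[0,-4,0],[0,0,0]],
])

```text
time_s: 34.5
tcp_pos: [437.2, -431.1, 258.9]
ee_rot: [0.034, 0.999, -0.008, -0.0]
force: [0.6, -0.8, 1.2]
finger_gap: 0.003
```

>>> drive_tool([
  [[0,-4,0],[0,0,0]],
  [[0,-3,0],[0,0,0]],
  [[0,0,0],[0,0,0]],
  [[0,0,0],[0,0,0]],
])

```text
time_s: 34.9
tcp_pos: [430.5, -510.3, 266.2]
ee_rot: [0.038, 0.999, -0.012, 0.003]
force: [-1.2, 0.4, -0.3]
finger_gap: 0.005
```

Run:
```python
from h import *
st()
for n in('top','side'):
    im,d,K,V=snap(n,n+'6');P=cloud(d,K,V)
    def rep(nm,x0,x1,y0,y1,zl,zh):
        m=(P[...,0]>x0)&(P[...,0]<x1)&(P[...,1]>y0)&(P[...,1]<y1)&(P[...,2]>zl)&(P[...,2]<zh)&(d>0);q=P[m]
        print(n,nm,len(q),np.percentile(q,2,0).round(1),np.percentile(q,98,0).round(1)) if len(q)>5 else print(nm,'none')
    rep('pack in tray',600,740,-370,-230,98,113);rep('rim',480,760,-372,-228,36,46);rep('grip',520,590,-325,-275,65,85)
```

```text
t 34.9 tcp [ 430.5 -510.3  266.2] grasp [ 430.9 -512.1  188.2] z [ 0.005 -0.024 -1.   ] yaw/x [-0.997  0.076 -0.007] F [-1.18  0.38 -0.26] gap 0.005
[ 1.21  0.5  -0.6   1.64  0.33  1.08  2.  ]
top pack in tray 425 [ 621.9 -331.6  100. ] [ 669.4 -282.   110. ]
top rim 340 [ 566.  -369.    36.2] [ 710.7 -243.7   44.9]
top grip 51 [ 556.2 -310.7   71. ] [ 569.1 -291.    83.2]
side pack in tray 183 [ 618.9 -330.3   98.9] [ 668.8 -280.1  108.2]
side rim 252 [ 553.9 -362.5   36.2] [ 708.7 -242.2   45.5]
side grip 43 [ 552.6 -307.7   66.4] [ 566.9 -288.2   81.3]
```

```bash
python3 -c "
from h import *
print(ticket.close_job())"
```

```text
the job is handed in; nothing more can be done
None
```

The job is handed in: pack_2 was the heavy carton and now stands upright in the tray, which is slid through to its stop on the customer's side.

- **Weighing:** I lifted all three from left to right, about 46–49 mm each. Pack_1 read about 1.1 N, pack_2 about 3.9 N and pack_3 about 1.5 N. I set pack_2 back on the stand while I checked pack_3, then fetched it for the tray.
- **Light cartons:** pack_1 is back within 1 mm of where it stood, and pack_3 within about 2.5 mm.
- **Early tray movement:** setting pack_2 down dragged the tray about 11 mm before the real slide, with the carton still in the gripper.
- **Tray at its stop:** both cameras put the total travel at about 97 mm, not the 100 mm stated. A second push of up to 39 N did not move it, so I take it to be at the stop. The 3 mm difference is unexplained; it could be camera error or the tray starting slightly forward.
- **Other items:** nothing else looked moved in the last pictures. The job took 35 s, and the arm was clear of everything when I handed it in.

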